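Change the oil cartridges of the coupler bolt-oiling station

ROBOT

A 6-joint arm with a two-finger parallel gripper is mounted at the origin on the work surface. World frame = base frame: x ahead of the robot, y to its left, z up, the work surface at z = 0. Lengths are in m, angles in rad, forces in N, time in s.
With the tool pointing down it reaches from about 0.35 to 0.95 m from the base axis. Payload 17.4 kg.
Tool frame: the origin (TCP) lies at the very end of the fingers, on their centre line; the grasp point (between the pads) lies 19 mm behind it (grip_depth is the distance from the TCP to the grasp point, in m); y points along the fingers, x is the direction in which the jaws open and shut, and the axes are right-handed (so a half turn about y gives the same grasp; the last joint's range is limited). The gripper opens to 93 mm and grips with 3 to 60 N. Pads are 15 mm wide; open, the fingers measure 128 mm over their backs; the gripper's body (75 mm by 188 mm) begins 65 mm behind the grasp point.
Start: joints at [1.128, 0.116, 1.442, -0, 1.584, -0.038], TCP at [0.266, 0.62, 0.219] pointing down, gripper open.
Joint ranges: [-2.83, 2.83], [-0.83, 2.19], [0.07, 2.5], [-1.14, 4.28], [0.01, 3], [-2.97, 2.97]. Speed limits (rad/s): [1.89, 1.89, 2.22, 3.14, 3.14, 3.14].

INTERFACE

Orientations are given as a unit quaternion [x, y, z, w].
In Python, from cell import get_state, camera, calibration, sign_off, grip_depth gives the robot as it stands.
- The arm moves only by the shell command python3 -m inch 'ROWS' [FORCE]. ROWS is JSON, a list of rows, each an object with "jaw": the finger opening in mm, from 0 to 93; "slide": the shift along the world's x, y, z in mm, a list of three; "twist": the turn about the world's z in degrees. In form: [{"jaw": jaw, "slide": [dx, dy, dz], "twist": twist}, ...]. A call has 1 to 20 rows; each row is the pose to reach, as a shift and turn from the pose commanded when the call began; what a row does not reach only later rows make up. A row lasts 1/8 s, in which the tool goes at most 62.5 mm and 10.7 degrees, less where a joint would pass 70% of its speed; a pose out of reach is approached as far as the arm can. A call with a gripper value outside its range is refused whole. The fingers move at their own pace and stop on an object; FORCE is the grip in N (left out, the last holds). Time passes only in rows, so rows that repeat a pose let the fingers close. It gives the time, the measured TCP pose, the force and the opening at its end, in the units of the state.
- get_state(): the state, without advancing time (a new reading comes with each control period).
- camera(name): name is "scene" or "top" or "wrist"; returns (picture, depth): 420x560x3 uint8, red, green, blue; 420x560 float32, m along the optical axis (not along the pixel's ray), 0 where there is no reading.
- calibration(name): a dict with "fov_y" (degrees; the focal length in pixels is half the picture's height over the tangent of half this angle, whatever the lens; pixels are square), "cx", "cy" (the principal point, pixels), "world_to_cam" (4x4, takes a point from world to camera coordinates). Camera axes: x right, y down, z forward; pixel columns grow to the right and rows downward; lengths in m; the calibration is good to about 2 mm. A picture is of the moment at which its call begins: read the wrist's pose just before it. calibration takes no time and is no camera call; for the wrist camera it gives the pose at the moment of the call.
- sign_off(): hands the job in, once; it reports no verdict.
The state is a dict: "clock": time; "q": joint angles; "joint_vel": joint speeds; "joint_torque": joint torques, N m; "position": TCP position; "tcp_rot": TCP orientation; "wrist_force": force on the tool from outside, world axes, zero at the start; "torque": the same for the moment, N m; "finger_gap": finger opening in m.
Only numpy, scipy, OpenCV 4.12 (cv2) and the standard library are available. Lean on these libraries where they do the work, as an engineer would, in place of code of your own. Each camera call takes 0.05 s, during which the arm holds its last target.

TASK

Change the oil cartridges of the bolt-oiling station while its air is still off: lift every empty cartridge out of the feed block and stand it in a free hole of the plywood carrier, and stand every full cartridge from the carrier fully home, nose down, in a well of the feed block, keeping the cartridges upright. Only then turn the air regulator's knob until its pointer is on the bold set mark, and after that slide the lock fully home over the knob. Leave the couplers and the canister where they are.

Things in the scene. Friction and masses are not known exactly. Their poses are not given: they have to be found in the camera images.
- feed_block: fixed aluminium feed block of the bolt-oiling station, 80 x 246 x 68 mm, on a 104 x 266 mm foot plate, with a row of four wells along its y axis (at x = 0, y = -93, -31, 31, 93 mm), a copper header pipe and a spray nozzle on its +x side (both lower than its top); origin at the centre of its underside, z up
- well0 (a point): mouth centre of well 0 of the feed block, on its top face, 68 mm above the shelf; round well 43 mm in diameter, 56 mm deep with a flat floor; well pitch 62 mm along the block's y axis; axes as the feed block's
- well1 (a point): mouth centre of well 1 of the feed block, on its top face, 68 mm above the shelf; round well 43 mm in diameter, 56 mm deep with a flat floor; well pitch 62 mm along the block's y axis; axes as the feed block's
- well2 (a point): mouth centre of well 2 of the feed block, on its top face, 68 mm above the shelf; round well 43 mm in diameter, 56 mm deep with a flat floor; well pitch 62 mm along the block's y axis; axes as the feed block's
- well3 (a point): mouth centre of well 3 of the feed block, on its top face, 68 mm above the shelf; round well 43 mm in diameter, 56 mm deep with a flat floor; well pitch 62 mm along the block's y axis; axes as the feed block's
- carrier: loose plywood carrier block, 226 x 162 x 62 mm, 1.1 kg, standing on the shelf, with six round holes 43 mm in diameter and 50 mm deep with flat floors, centred at x = -75, 0, 75 mm by y = -45, 45 mm in its frame, and a wooden batten on each x end (262 mm over all); it may be knocked aside; origin at the centre of its underside, z up
- full1: oil cartridge, white plastic tube 40 mm in diameter and 140 mm long, standing nose down; the nose tapers from 40 mm to 26 mm diameter over the lowest 9 mm, the flat top end is closed by a clear cap through which the follower shows; origin at the centre of the nose's flat end face, z up along the tube. FULL (170 g): the grey follower lies 9 mm below the top rim. Stands in one of the carrier's holes at the start. None if absent.
- full2: oil cartridge, white plastic tube 40 mm in diameter and 140 mm long, standing nose down; the nose tapers from 40 mm to 26 mm diameter over the lowest 9 mm, the flat top end is closed by a clear cap through which the follower shows; origin at the centre of the nose's flat end face, z up along the tube. FULL (170 g): the grey follower lies 9 mm below the top rim. Stands in one of the carrier's holes at the start. None if absent.
- full3: oil cartridge, white plastic tube 40 mm in diameter and 140 mm long, standing nose down; the nose tapers from 40 mm to 26 mm diameter over the lowest 9 mm, the flat top end is closed by a clear cap through which the follower shows; origin at the centre of the nose's flat end face, z up along the tube. FULL (170 g): the grey follower lies 9 mm below the top rim. Stands in one of the carrier's holes at the start. None if absent.
- full4: oil cartridge, white plastic tube 40 mm in diameter and 140 mm long, standing nose down; the nose tapers from 40 mm to 26 mm diameter over the lowest 9 mm, the flat top end is closed by a clear cap through which the follower shows; origin at the centre of the nose's flat end face, z up along the tube. FULL (170 g): the grey follower lies 9 mm below the top rim. Stands in one of the carrier's holes at the start. None if absent.
- empty1: oil cartridge, white plastic tube 40 mm in diameter and 140 mm long, standing nose down; the nose tapers from 40 mm to 26 mm diameter over the lowest 9 mm, the flat top end is closed by a clear cap through which the follower shows; origin at the centre of the nose's flat end face, z up along the tube. EMPTY (70 g): the grey follower has sunk 78 mm down, so the tube looks deeply hollow from above. Stands in one of the feed block's wells at the start. None if absent.
- empty2: oil cartridge, white plastic tube 40 mm in diameter and 140 mm long, standing nose down; the nose tapers from 40 mm to 26 mm diameter over the lowest 9 mm, the flat top end is closed by a clear cap through which the follower shows; origin at the centre of the nose's flat end face, z up along the tube. EMPTY (70 g): the grey follower has sunk 78 mm down, so the tube looks deeply hollow from above. Stands in one of the feed block's wells at the start. None if absent.
- empty3: oil cartridge, white plastic tube 40 mm in diameter and 140 mm long, standing nose down; the nose tapers from 40 mm to 26 mm diameter over the lowest 9 mm, the flat top end is closed by a clear cap through which the follower shows; origin at the centre of the nose's flat end face, z up along the tube. EMPTY (70 g): the grey follower has sunk 78 mm down, so the tube looks deeply hollow from above. Stands in one of the feed block's wells at the start. None if absent.
- empty4: oil cartridge, white plastic tube 40 mm in diameter and 140 mm long, standing nose down; the nose tapers from 40 mm to 26 mm diameter over the lowest 9 mm, the flat top end is closed by a clear cap through which the follower shows; origin at the centre of the nose's flat end face, z up along the tube. EMPTY (70 g): the grey follower has sunk 78 mm down, so the tube looks deeply hollow from above. Stands in one of the feed block's wells at the start. None if absent.
- regulator: fixed air regulator, grey housing 250 x 96 mm, top plate 80 mm above the shelf; knob on top at its origin, lock slide beside the knob on the -x side; origin on the shelf straight below the knob's axis, x is the direction in which the lock slides on, z up; the bold black set mark lies on the white dial on the +x side of the knob
- air_knob (a joint): angle of the regulator's knob, rad; 0 is air off, growing as it turns clockwise seen from above, up to 2.6; at 0 the white pointer line points along the regulator's +y, at 1.571 it points along +x, at the set mark. Turns stiffly (0.05 N m) and stays where left
- knob_grip (a point): on the knob's axis, 30 mm above the top plate: the height at which to grip the knob's bar. The black bar handle is 64 mm long, 14 mm thick, from 7 to 43 mm above the top plate, over a disc 48 mm in diameter whose top is 7 mm above the plate; its length runs along this point's y axis, with the pointer line on the +y half; the point turns with the knob
- lock_slide (a joint): position of the steel lock slide, m; 0 parked off the knob, 0.090 fully home over the knob; moves along the regulator's +x, needs about 2 N, stays where left. Its fork (two cheeks 22 mm apart) straddles the knob's bar and only goes on when the bar points to the set mark
- lock_tab (a point): on the upright steel tab of the lock slide, 34 mm above the regulator's top plate: where to pinch it. The tab is 12 mm thick across the slide (along the regulator's y), 30 mm long along it, from 8 to 48 mm above the top plate, and stands on a foot 52 mm wide whose top is 8 mm above the plate; moves with the slide
- right_angle_coupler: bystander: rusty right-angle tube coupler, about 80 x 80 x 145 mm; origin at the centre of its underside
- swivel_coupler: bystander: zinc swivel tube coupler, about 80 x 80 x 145 mm; origin at the centre of its underside
- sleeve_coupler: bystander: grey cast sleeve coupler, about 125 x 80 x 70 mm; origin at the centre of its underside
- canister: bystander: squat steel canister 96 mm in diameter, 88 mm high, with a knurled screw lid; origin at the centre of its underside
Not all that is in view belongs to the job. What is shaped like the full4 but blue is not meant.

How it is judged:
By the outcome, as a careful person would: the job done as asked, in the order asked, and still so for the second after the job is handed in, with the robot touching nothing.
Of empty1, empty2, empty3, empty4 only 2 to 3 are there at a start; the rules pass over those that are not, and their reading is None.
Of full1, full2, full3, full4 only 2 to 3 are there at a start; the rules pass over those that are not, and their reading is None.
At some moment in a run one of carrier may be knocked a few centimetres aside while the robot is not near it.
It also fails if it takes over 210 s, if anything falls off the work surface, if the arm or the gripper's body presses on something with over 40 N, if the wrist force passes 120 N, or if a joint passes its speed limit or range.

## Working session

There is one attempt and no reset: what is moved stays moved. The work goes in short steps, Python scripts to look and compute and a shell command to move; the robot and the scene stay as the last step left them, time stands still between calls to the robot, and variables do not carry over. Pictures are saved under pics/ and viewed, and the job is handed in when it is done.

```bash
ls; mkdir -p pics
python3 - <<'E'
from cell import *
import cv2,numpy as np
print(get_state(), grip_depth)
for n in ("scene","top","wrist"):
    c=calibration(n); print(n,c)
    p,d=camera(n); cv2.imwrite(f"pics/{n}0.png",p[:,:,::-1]); np.savez(f"{n}0.npz",p=p,d=d,**{k:np.array(v) for k,v in c.items()})
E
```

```text
pics
{'clock': 0.0, 'q': array([ 1.12823609e+00,  1.16470746e-01,  1.44226558e+00, -1.77463443e-05,
        1.58398374e+00, -3.78224107e-02]), 'joint_vel': array([ 1.03624560e-03,  2.04429737e-04, -6.45393525e-05,  1.35888821e-03,
        1.09472140e-03,  3.09787738e-05]), 'joint_torque': array([ 5.57242063e-03, -7.21226764e+01, -6.22631407e+01,  7.81405228e-02,
        2.36123503e-02, -1.17708305e-04]), 'position': array([0.26574052, 0.62026964, 0.21791525]), 'tcp_rot': array([ 0.59050386,  0.38896368, -0.3896388 , -0.5900797 ]), 'wrist_force': array([ 0.08061777, -0.66536003,  0.49264295]), 'torque': array([-0.02309146,  0.02084797,  0.00264322]), 'finger_gap': 0.09329102837897797} 0.0188
scene {'fov_y': 55.5164411171528, 'cx': 278.5250978776075, 'cy': 210.01289187432857, 'world_to_cam': array([[-0.15856277,  0.98720586,  0.01680582,  0.13985747],
       [ 0.51757585,  0.09760283, -0.85005231, -0.22436088],
       [-0.84081692, -0.12608836, -0.52643009,  1.52661152],
       [ 0.        ,  0.        ,  0.        ,  1.        ]])}
top {'fov_y': 42.94042533053515, 'cx': 277.249678453119, 'cy': 208.8854929400079, 'world_to_cam': array([[ 0.07111956, -0.99746416,  0.00269417, -0.08605807],
       [-0.97616375, -0.07015558, -0.20538386,  0.58705305],
       [ 0.20505205,  0.01197686, -0.97867779,  1.63197369],
       [ 0.        ,  0.        ,  0.        ,  1.        ]])}
wrist {'fov_y': 69.72873233859326, 'cx': 281.68999525456593, 'cy': 207.0223299343902, 'world_to_cam': array([[ 3.94394485e-01,  9.18940834e-01, -8.56619720e-04,
        -6.72891086e-01],
       [ 8.82142580e-01, -3.78339789e-01,  2.80505743e-01,
        -3.36178614e-02],
       [ 2.57444088e-01, -1.11385578e-01, -9.59851965e-01,
         3.92000935e-01],
       [ 0.00000000e+00,  0.00000000e+00,  0.00000000e+00,
         1.00000000e+00]])}
```

View pics/top0.png

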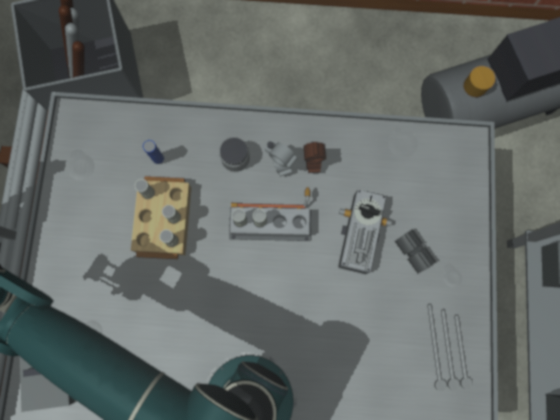

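View pics/scene0.png

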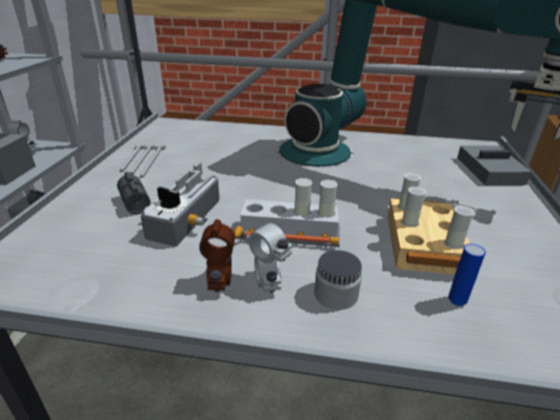

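View pics/wrist0.png

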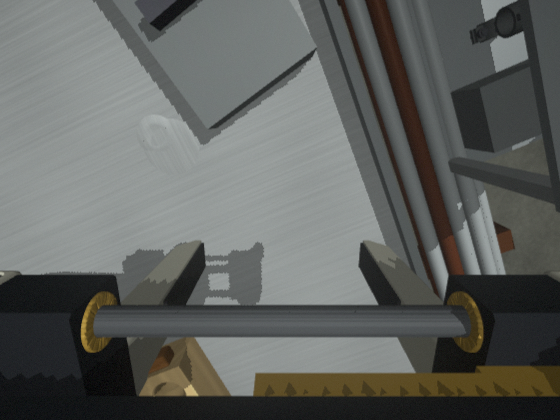

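```bash
cat > h.py <<'E'
import numpy as np,cv2
from cell import *
def cap(n,tag):
    c=calibration(n); p,d=camera(n); cv2.imwrite(f"pics/{n}_{tag}.png",p[:,:,::-1])
    np.savez(f"{n}_{tag}.npz",p=p,d=d,**{k:np.array(v) for k,v in c.items()})
    return load(f"{n}_{tag}.npz")
def load(f):
    z=np.load(f); return {k:z[k] for k in z.files}
def foc(c): return 210/np.tan(np.radians(float(c['fov_y']))/2)
def pts(c):
    f=foc(c); v,u=np.mgrid[0:420,0:560]; d=c['d']
    X=np.stack([(u-c['cx'])/f*d,(v-c['cy'])/f*d,d],-1)
    W=c['world_to_cam']; return (X-W[:3,3])@W[:3,:3]
def proj(c,P):
    P=np.atleast_2d(P); W=c['world_to_cam']; X=P@W[:3,:3].T+W[:3,3]; f=foc(c)
    return np.stack([X[:,0]/X[:,2]*f+c['cx'],X[:,1]/X[:,2]*f+c['cy']],-1)
def ray(c,u,v,z):
    f=foc(c);W=c['world_to_cam'];R=W[:3,:3]
    o=-R.T@W[:3,3]; d=R.T@np.array([(u-c['cx'])/f,(v-c['cy'])/f,1.]); return o+d*(z-o[2])/d[2]
def crop(c,u0,u1,v0,v1,s,name):
    cv2.imwrite(f"pics/{name}.png",cv2.resize(c['p'][v0:v1,u0:u1,::-1],None,fx=s,fy=s,interpolation=cv2.INTER_CUBIC))
E
python3 - <<'E'
from h import *
c=load("top0.npz")
crop(c,120,320,130,265,4,"topA"); crop(c,320,450,170,290,5,"topB")
P=pts(c)
for u,v in [(100,200),(400,330),(300,300),(200,100),(470,270),(240,215),(260,215),(280,212),(290,228),(143,187),(170,213),(168,238),(160,186),(366,210)]:
    print(u,v,P[v,u].round(3))
E
```

```text
100 200 [0.592 0.541 0.003]
400 330 [ 0.244 -0.454  0.007]
300 300 [ 0.315 -0.136  0.004]
200 100 [ 1.28   0.384 -0.746]
470 270 [ 0.448 -0.675  0.002]
240 215 [0.546 0.065 0.153]
260 215 [0.551 0.005 0.151]
280 212 [ 0.58  -0.053  0.07 ]
290 228 [ 0.532 -0.088  0.068]
143 187 [0.612 0.366 0.147]
170 213 [0.536 0.273 0.157]
168 238 [0.462 0.271 0.152]
160 186 [0.639 0.335 0.062]
366 210 [ 0.597 -0.317  0.114]
```

View pics/topA.png

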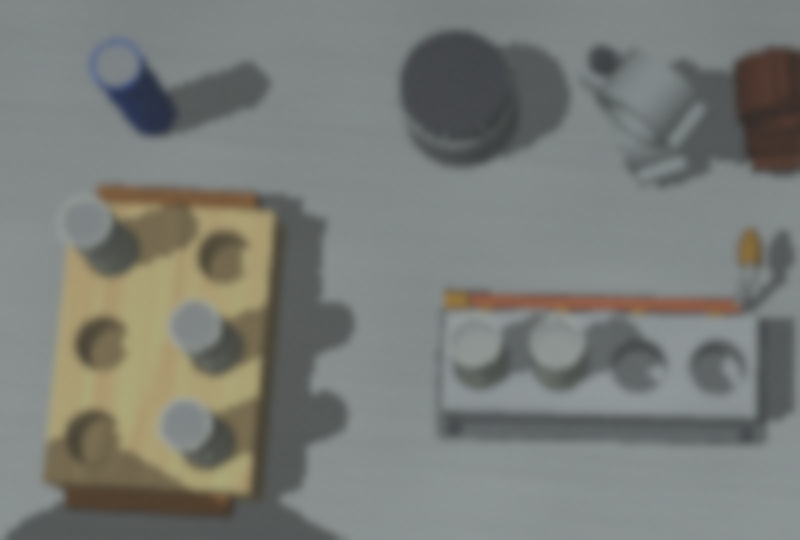

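View pics/topB.png

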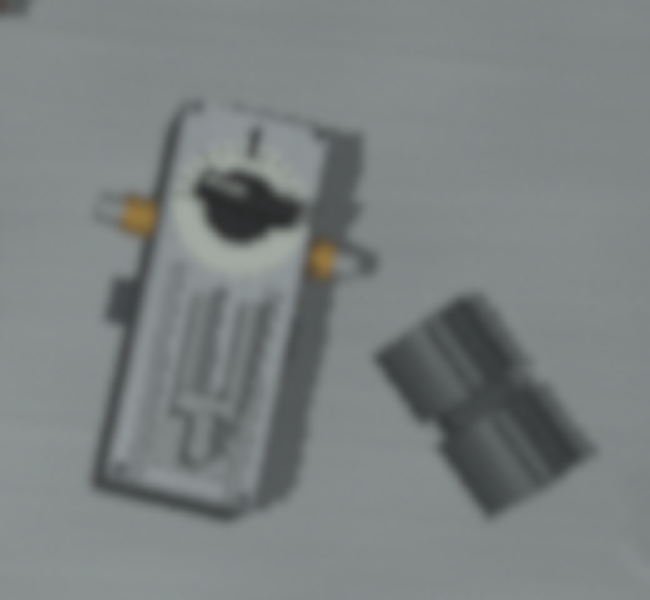

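```bash
cat > det.py <<'E'
from h import *
def clusters(P,m,amin=20):
    n,l,s,ce=cv2.connectedComponentsWithStats(m.astype(np.uint8),connectivity=4)
    return [(l==i) for i in range(1,n) if s[i,4]>=amin]
def rect(xy):
    return cv2.minAreaRect(xy.astype(np.float32)*1000)
def axes(xy): 
    (cx,cy),(w,h),a=rect(xy); return (round(cx,1),round(cy,1)),(round(w,1),round(h,1)),round(a,2)
E
python3 - <<'E'
from det import *
for f in ("top0.npz","scene0.npz"):
    c=load(f);P=pts(c);print(f,'cam',-c['world_to_cam'][:3,:3].T@c['world_to_cam'][:3,3])
    inb=(P[...,0]>.3)&(P[...,0]<.9)&(abs(P[...,1])<.6)
    for m in clusters(P,inb&(P[...,2]>.146)&(P[...,2]<.165)):
        x=P[m]; con=cv2.findContours(m.astype(np.uint8),0,1)[0][0]; (u,v),r=cv2.minEnclosingCircle(con)
        print('tall',m.sum(),x.mean(0).round(4),x.min(0).round(3),x.max(0).round(3),'ray',ray(c,u,v,.152).round(4),'rpx',round(r,1),c['p'][m].mean(0).round())
    for lo,hi,nm in((.055,.0645,'carr'),(.0645,.073,'block'),(.074,.088,'reg')):
        for m in clusters(P,inb&(P[...,2]>lo)&(P[...,2]<hi),300):
            print(nm,m.sum(),P[m].mean(0).round(3),axes(P[m][:,:2]),c['p'][m].mean(0).round())
E
```

```text
top0.npz cam [ 0.24454077 -0.0642007   1.71797947]
tall 81 [ 0.7725 -0.1492  0.1527] [ 0.75  -0.162  0.146] [ 0.794 -0.138  0.162] ray [ 0.7717 -0.1501  0.152 ] rpx 7.3 [74. 58. 51.]
tall 136 [0.6166 0.3706 0.1528] [0.597 0.35  0.146] [0.637 0.39  0.162] ray [0.6178 0.3703 0.152 ] rpx 6.8 [129. 134. 133.]
tall 140 [0.5442 0.2793 0.1528] [0.524 0.26  0.146] [0.564 0.299 0.162] ray [0.5444 0.2793 0.152 ] rpx 6.7 [134. 137. 132.]
tall 140 [0.5472 0.0695 0.1531] [0.527 0.049 0.146] [0.567 0.089 0.161] ray [0.5472 0.0693 0.152 ] rpx 6.7 [137. 143. 141.]
tall 136 [0.5504 0.0081 0.1528] [ 0.531 -0.01   0.147] [0.569 0.027 0.163] ray [0.5501 0.008  0.152 ] rpx 6.7 [136. 142. 140.]
tall 145 [0.4688 0.2775 0.1528] [0.449 0.257 0.146] [0.489 0.297 0.161] ray [0.4692 0.2772 0.152 ] rpx 6.9 [133. 137. 133.]
carr 551 [0.47  0.323 0.06 ] ((482.4, 302.8), (138.3, 149.8), 77.26) [142. 131.  97.]
block 884 [ 0.548 -0.03   0.069] ((551.4, -22.6), (81.2, 242.5), 4.09) [128. 133. 135.]
reg 1589 [ 0.548 -0.316  0.081] ((541.1, -316.2), (95.5, 249.2), 80.39) [128. 134. 134.]
scene0.npz cam [1.42190075 0.07
[... 585 characters left out ...]
154] ray [0.6178 0.3685 0.152 ] rpx 9.7 [155. 161. 164.]
tall 105 [ 0.776  -0.1487  0.1518] [ 0.75  -0.158  0.146] [ 0.794 -0.141  0.156] ray [ 0.7764 -0.1506  0.152 ] rpx 7.6 [75. 40. 27.]
carr 2348 [0.571 0.313 0.061] ((543.5, 322.1), (261.1, 162.7), 0.93) [191. 166. 116.]
carr 308 [ 0.591 -0.022  0.06 ] ((591.1, -23.6), (8.5, 245.0), 3.25) [ 93.  97. 103.]
block 1162 [ 0.56  -0.029  0.068] ((552.0, -25.4), (85.3, 245.2), 3.0) [156. 163. 170.]
reg 1165 [ 0.581 -0.312  0.081] ((542.9, -317.8), (93.6, 249.1), 79.58) [151. 158. 162.]
reg 321 [ 0.78  -0.15   0.082] ((774.3, -150.9), (48.8, 52.4), 6.28) [51. 28. 20.]
reg 356 [0.799 0.109 0.083] ((788.4, 107.7), (52.2, 90.1), 1.44) [63. 66. 71.]
```

```bash
cat >> h.py <<'E'
from scipy.spatial.transform import Rotation as Ro
def st():
    s=get_state();R=Ro.from_quat(s['tcp_rot']).as_matrix();ja=np.degrees(np.arctan2(R[1,0],R[0,0]))
    print('t',round(s['clock'],2),'tcp',(s['position']*1000).round(1),'jawdir',round(ja,2),'ytool',R[:,1].round(3),'q',s['q'].round(2),'F',s['wrist_force'].round(1),'gap',round(s['finger_gap']*1000,1))
    return s
E
python3 - <<'E'
from h import *
st()
c=load("wrist0.npz");W=c['world_to_cam'];print(-W[:3,:3].T@W[:3,3],W[2,:3])
E
```

```text
t 0.15 tcp [265.8 620.3 218.1] jawdir 66.81 ytool [-0.    -0.001 -1.   ] q [ 1.13  0.12  1.44 -0.    1.58 -0.04] F [-0.5  0.3 -0.3] gap 92.9
[0.19412196 0.64929137 0.38511646] [ 0.25744409 -0.11138558 -0.95985196]
```

```bash
python3 -m inch '[{"jaw":65,"slide":[0,0,40],"twist":0},{"jaw":65,"slide":[283,-551,40],"twist":-65},{"jaw":65,"slide":[283,-551,40],"twist":-65},{"jaw":65,"slide":[283,-551,40],"twist":-65},{"jaw":65,"slide":[283,-551,40],"twist":-65},{"jaw":65,"slide":[283,-551,40],"twist":-65},{"jaw":65,"slide":[283,-551,40],"twist":-65},{"jaw":65,"slide":[283,-551,40],"twist":-65},{"jaw":65,"slide":[283,-551,40],"twist":-65},{"jaw":65,"slide":[283,-551,40],"twist":-65},{"jaw":65,"slide":[283,-551,40],"twist":-65},{"jaw":65,"slide":[283,-551,40],"twist":-65},{"jaw":65,"slide":[283,-551,40],"twist":-65},{"jaw":65,"slide":[283,-551,40],"twist":-65},{"jaw":65,"slide":[283,-551,40],"twist":-65},{"jaw":65,"slide":[283,-551,40],"twist":-65}]'
python3 - <<'E'
from h import *
st();cap('wrist','1')
E
```

```text
clock: 2.15
position: [0.5487, 0.0701, 0.2588]
tcp_rot: [-0.707, -0.012, 0.011, 0.707]
wrist_force: [0.8, -0.2, 0.2]
finger_gap: 0.0653
t 2.15 tcp [548.7  70.1 258.8] jawdir 1.87 ytool [ 0.  0. -1.] q [ 0.08 -0.16  1.65  0.    1.65  0.05] F [ 0.8 -0.2  0.2] gap 65.3
```

View pics/wrist_1.png

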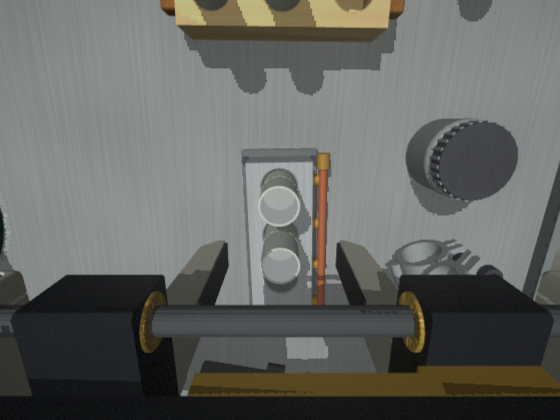

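```bash
cat >> det.py <<'E'
def tall(c,lo=.146,hi=.16,pr=True):
    P=pts(c);inb=(P[...,0]>.3)&(P[...,0]<.95)&(abs(P[...,1])<.6); out=[]
    for m in clusters(P,inb&(P[...,2]>lo)&(P[...,2]<hi),60):
        con=cv2.findContours(m.astype(np.uint8),0,1)[0][0]; (u,v),r=cv2.minEnclosingCircle(con)
        x=ray(c,u,v,.152);out.append(x)
        if pr: print('tall',m.sum(),'uv',round(u),round(v),'ray',(x*1000).round(1),'mean',(P[m].mean(0)*1000).round(1),'zmed',np.median(P[m][:,2]).round(4),c['p'][m].mean(0).round())
    return out
E
python3 - <<'E'
from det import *
c=load('wrist_1.npz');tall(c)
P=pts(c)
m=(P[...,2]>.064)&(P[...,2]<.072)&(abs(P[...,0]-.55)<.08)&(abs(P[...,1])<.16)
for k in clusters(P,m,300): print(axes(P[k][:,:2]),k.sum(),P[k].max(0),P[k].min(0))
E
```

```text
tall 1398 uv 278 205 ray [545.6  67.7 152. ] mean [545.6  67.8 152.9] zmed 0.153 [158. 163. 159.]
tall 1239 uv 280 265 ray [548.7   6.1 152. ] mean [548.7   6.5 152.7] zmed 0.153 [141. 146. 144.]
((549.0, -0.8), (80.2, 195.7), 2.86) 4962 [0.59253765 0.09863715 0.07172691] [ 0.50434568 -0.09875205  0.06403231]
```

```bash
python3 -m inch '[{"jaw":65,"slide":[-1,-1,-60],"twist":0},{"jaw":65,"slide":[-1,-1,-120],"twist":0},{"jaw":65,"slide":[-1,-1,-158],"twist":0},{"jaw":65,"slide":[-1,-1,-158],"twist":0},{"jaw":65,"slide":[-1,-1,-158],"twist":0},{"jaw":65,"slide":[-1,-1,-158],"twist":0}]' 20; python3 -c "
from h import *
st()"; python3 -m inch '[{"jaw":36,"slide":[0,0,0],"twist":0},{"jaw":36,"slide":[0,0,0],"twist":0},{"jaw":36,"slide":[0,0,0],"twist":0},{"jaw":36,"slide":[0,0,0],"twist":0},{"jaw":36,"slide":[0,0,0],"twist":0},{"jaw":36,"slide":[0,0,0],"twist":0}]' 20;  python3 -c "
from h import *
st()"
```

```text
clock: 2.95
position: [0.5488, 0.0686, 0.1029]
tcp_rot: [-0.707, -0.012, 0.01, 0.707]
wrist_force: [0.3, 0.1, 0.3]
finger_gap: 0.0652
t 2.95 tcp [548.8  68.6 102.9] jawdir 1.81 ytool [ 0.003  0.    -1.   ] q [ 0.08 -0.1   1.85 -0.    1.39  0.05] F [0.3 0.1 0.3] gap 65.2
clock: 3.7
position: [0.5479, 0.0685, 0.1008]
tcp_rot: [-0.707, -0.011, 0.011, 0.707]
wrist_force: [-2.3, 0.7, 4.4]
finger_gap: 0.0398
t 3.7 tcp [547.9  68.5 100.8] jawdir 1.81 ytool [ 0.  0. -1.] q [ 0.08 -0.1   1.85  0.    1.39  0.05] F [-2.3  0.7  4.4] gap 39.8
```

```bash
python3 -m inch '[{"jaw":36,"slide":[0,0,20],"twist":0},{"jaw":36,"slide":[0,0,60],"twist":0},{"jaw":36,"slide":[0,0,120],"twist":0},{"jaw":36,"slide":[0,0,170],"twist":0},{"jaw":36,"slide":[0,0,170],"twist":0},{"jaw":36,"slide":[0,0,170],"twist":0},{"jaw":36,"slide":[0,0,170],"twist":0}]'; python3 -c "
from det import *
st()
for n in ('top','scene'):
  c=cap(n,'2');tall(c)
  P=pts(c);m=(P[...,2]>.055)&(P[...,2]<.066)&(P[...,1]>.18)&(P[...,1]<.46)&(P[...,0]>.35)&(P[...,0]<.75)
  for k in clusters(P,m,300): print(axes(P[k][:,:2]),k.sum())
c=cap('wrist','2');tall(c)
"
```

```text
clock: 4.58
position: [0.5475, 0.0684, 0.2695]
tcp_rot: [0.707, 0.01, -0.012, -0.707]
wrist_force: [-0.2, 0.4, -0.9]
finger_gap: 0.04
t 4.58 tcp [547.5  68.4 269.5] jawdir 1.81 ytool [-0.002 -0.    -1.   ] q [ 0.08 -0.16  1.63 -0.    1.67  0.05] F [-0.2  0.4 -0.9] gap 40.0
tall 70 uv 316 148 ray [ 771.9 -148.6  152. ] mean [ 772.3 -148.3  152.7] zmed 0.1528 [79. 61. 53.]
tall 137 uv 141 185 ray [616.3 370.6 152. ] mean [616.7 370.8 152.7] zmed 0.1525 [138. 144. 142.]
tall 136 uv 168 210 ray [544.4 279.3 152. ] mean [544.5 279.3 152.6] zmed 0.1525 [143. 146. 141.]
tall 89 uv 260 215 ray [550.3   5.1 152. ] mean [550.4   1.9 152.8] zmed 0.1532 [135. 142. 140.]
tall 136 uv 166 235 ray [469.1 277.5 152. ] mean [469.5 277.6 153.1] zmed 0.1532 [143. 148. 143.]
((543.1, 325.2), (260.9, 165.1), 0.78) 2187
tall 122 uv 412 178 ray [471.3 275.4 152. ] mean [472.4 275.1 151.2] zmed 0.1517 [158. 165. 168.]
tall 128 uv 303 184 ray [556.3   6.8 152. ] mean [553.5   6.4 151.2] zmed 0.1515 [157. 163. 167.]
tall 144 uv 416 192 ray [547.1 276.8 152. ] mean [546.7 276.9 151. ] zmed 0.1516 [157. 164. 167.]
tall 178 uv 464 211 ray [617.8 368.5 152. ] mean [619.6 367.9 151.2] zmed 0.1517 [159. 166. 169.]
tall 106 uv 215 226 ray [ 776.4 -150.6  152. ] mean [ 776.2 -148.7  151.7] zmed 0.1522 [75. 38. 24.]
((544.1, 322.7), (261.1, 163.3), 1.33) 2404
```

View pics/wrist_2.png

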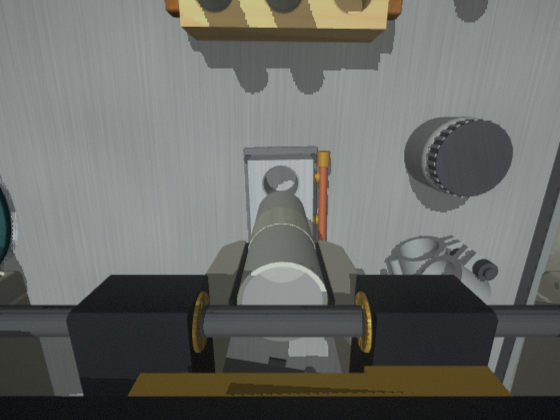

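View pics/scene_2.png

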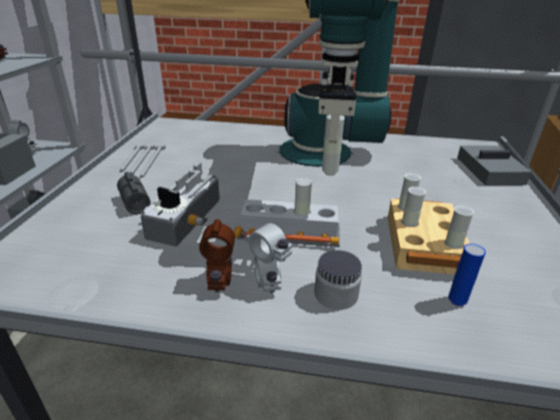

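```bash
python3 -m inch '[{"jaw":36,"slide":[-79.5,298.5,0],"twist":0},{"jaw":36,"slide":[-79.5,298.5,0],"twist":0},{"jaw":36,"slide":[-79.5,298.5,0],"twist":0},{"jaw":36,"slide":[-79.5,298.5,0],"twist":0},{"jaw":36,"slide":[-79.5,298.5,0],"twist":0},{"jaw":36,"slide":[-79.5,298.5,0],"twist":0},{"jaw":36,"slide":[-79.5,298.5,0],"twist":0},{"jaw":36,"slide":[-79.5,298.5,0],"twist":0},{"jaw":36,"slide":[-79.5,298.5,0],"twist":0},{"jaw":36,"slide":[-79.5,298.5,0],"twist":0}]'; python3 -c "
from det import *
st()
c=cap('wrist','3');tall(c)
print(proj(c,[[.468,.367,.062],[.468,.367,.1],[.543,.367,.062],[.619,.278,.062]]))
"
```

```text
clock: 5.98
position: [0.4687, 0.3664, 0.2708]
tcp_rot: [-0.707, -0.011, 0.011, 0.707]
wrist_force: [0.3, 0.4, 0.0]
finger_gap: 0.0403
t 5.97 tcp [468.7 366.4 270.8] jawdir 1.75 ytool [ 0.  0. -1.] q [ 0.62 -0.07  1.54 -0.    1.66  0.59] F [0.3 0.4 0. ] gap 40.3
tall 1379 uv 430 202 ray [614.5 369.1 152. ] mean [614.2 369.2 152.7] zmed 0.1529 [142. 146. 142.]
[[281.14741927 181.09969895]
 [281.10446105 187.65055045]
 [340.19709757 182.83571182]
 [390.64687973 249.00671306]]
```

View pics/wrist_3.png

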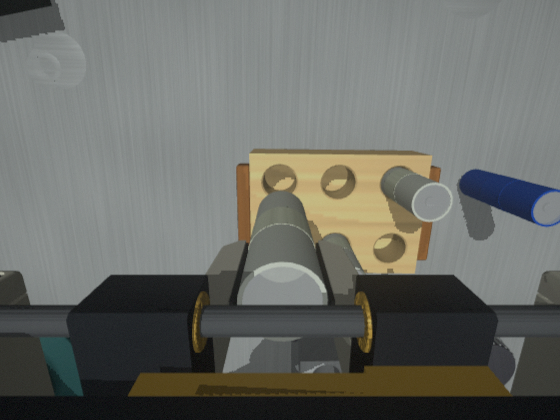

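```bash
cat >> det.py <<'E'
def hole(c,x,y,z,r=.035,s=8,name=None):
    # pixel centre & world pos of hole rim near predicted spot, from depth below rim plane
    P=pts(c); f=foc(c)
    u0,v0=proj(c,[x,y,z])[0]; vv,uu=np.mgrid[0:420,0:560]
    near=(np.hypot(uu-u0,vv-v0)<40)
    m=near&(P[...,2]<z-.006)&(c['d']>0)&(np.hypot(P[...,0]-x,P[...,1]-y)<r)
    n,l,stt,ce=cv2.connectedComponentsWithStats(m.astype(np.uint8),connectivity=4)
    i=1+np.argmax(stt[1:,4]); k=(l==i)
    con=max(cv2.findContours(k.astype(np.uint8),0,1)[0],key=len)
    e=cv2.fitEllipse(con); 
    w=ray(c,e[0][0],e[0][1],z)
    print('hole',np.round(e[0],1),np.round(e[1],1),'w',(w*1000).round(1),'n',k.sum()); return w
E
python3 - <<'E'
from det import *
c=load('wrist_2.npz'); hole(c,.547,.068,.068)
c=load('wrist_1.npz')
c=load('wrist_3.npz'); hole(c,.468,.367,.062);hole(c,.543,.367,.062);hole(c,.619,.278,.062)
c=load('top_2.npz'); hole(c,.468,.367,.062);hole(c,.543,.367,.062);hole(c,.619,.278,.062);hole(c,.554,-.055,.068);hole(c,.557,-.117,.068);
E
```

```text
hole [280.4 180.9] [26.3 34.9] w [545.6  70.7  68. ] n 723
hole [279.  179.8] [27.2 33.6] w [465.3 368.5  62. ] n 739
hole [337.6 182.1] [30.1 32.7] w [539.6 367.8  62. ] n 816
hole [388.4 247.6] [25.2 30.6] w [615.7 279.9  62. ] n 643
hole [143.3 238.3] [11.8 12.9] w [467.5 367.7  62. ] n 136
hole [145.9 214.9] [11.5 13.6] w [542.4 368.6  62. ] n 138
hole [176.1 193.2] [12.1 12.6] w [619.4 281.3  62. ] n 136
hole [279.6 220.5] [12.2 13.3] w [553.4 -54.   68. ] n 145
hole [299.4 221. ] [12.  13.1] w [ 556.4 -116.1   68. ] n 139
```

```bash
python3 -m inch '[{"jaw":36,"slide":[-1,-0.5,-60],"twist":0},{"jaw":36,"slide":[-1,-0.5,-110],"twist":0},{"jaw":36,"slide":[-1,-0.5,-110],"twist":0},{"jaw":36,"slide":[-1,-0.5,-125],"twist":0},{"jaw":36,"slide":[-1,-0.5,-135],"twist":0},{"jaw":36,"slide":[-1,-0.5,-140],"twist":0},{"jaw":36,"slide":[-1,-0.5,-140],"twist":0}]'; python3 -c "
from h import *
st()"
```

```text
clock: 6.9
position: [0.4674, 0.3665, 0.1308]
tcp_rot: [-0.707, -0.011, 0.011, 0.707]
wrist_force: [-0.1, 0.5, -0.7]
finger_gap: 0.04
t 6.9 tcp [467.4 366.5 130.8] jawdir 1.81 ytool [ 0.  0. -1.] q [ 0.62 -0.02  1.73  0.    1.44  0.59] F [-0.1  0.5 -0.7] gap 40.0
```

```bash
python3 -m inch '[{"jaw":36,"slide":[0,0,-15],"twist":0},{"jaw":36,"slide":[0,0,-27],"twist":0},{"jaw":36,"slide":[0,0,-29],"twist":0},{"jaw":36,"slide":[0,0,-29],"twist":0}]'; python3 -c "
from h import *
st()"; python3 -m inch '[{"jaw":58,"slide":[0,0,0],"twist":0},{"jaw":58,"slide":[0,0,0],"twist":0},{"jaw":58,"slide":[0,0,0],"twist":0},{"jaw":58,"slide":[0,0,60],"twist":0},{"jaw":58,"slide":[0,0,120],"twist":0},{"jaw":58,"slide":[0,0,150],"twist":0},{"jaw":58,"slide":[0,0,150],"twist":0},{"jaw":58,"slide":[0,0,150],"twist":0}]';python3 -c "
from det import *
st();c=cap('wrist',4);tall(c)"
```

```text
clock: 7.4
position: [0.4673, 0.3664, 0.1012]
tcp_rot: [0.707, 0.011, -0.011, -0.707]
wrist_force: [0.3, -0.3, -0.9]
finger_gap: 0.0399
t 7.4 tcp [467.3 366.4 101.2] jawdir 1.81 ytool [-0. -0. -1.] q [ 0.62 -0.    1.76 -0.    1.39  0.59] F [ 0.3 -0.3 -0.9] gap 39.9
clock: 8.4
position: [0.4672, 0.3663, 0.2505]
tcp_rot: [0.707, 0.011, -0.011, -0.707]
wrist_force: [-0.2, 0.4, -0.2]
finger_gap: 0.0576
t 8.4 tcp [467.2 366.3 250.5] jawdir 1.81 ytool [-0.001 -0.001 -1.   ] q [ 0.62 -0.07  1.58 -0.    1.63  0.59] F [-0.2  0.4 -0.2] gap 57.6
tall 1482 uv 281 206 ray [466.5 365.7 152. ] mean [466.5 365.8 152.9] zmed 0.153 [153. 157. 151.]
tall 1593 uv 442 208 ray [614.7 369.  152. ] mean [614.  369.4 152.7] zmed 0.153 [137. 141. 137.]
tall 1128 uv 279 291 ray [467.1 277.1 152. ] mean [467.1 278.9 152.6] zmed 0.1529 [121. 125. 123.]
tall 83 uv 338 295 ray [526.4 274.6 152. ] mean [525.2 273.2 152.4] zmed 0.1529 [110. 114. 109.]
```

View pics/wrist_4.png

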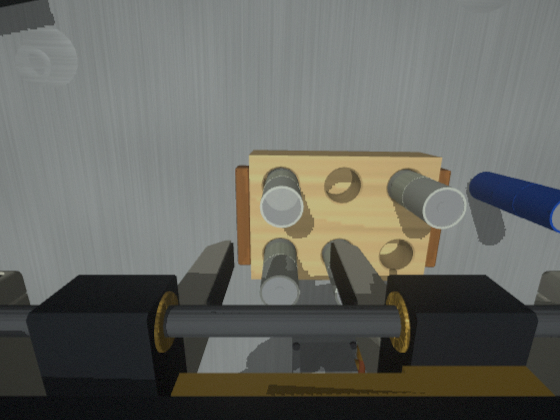

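```bash
python3 -m inch '[{"jaw":58,"slide":[2,-50,0],"twist":0},{"jaw":58,"slide":[2,-90,0],"twist":0},{"jaw":58,"slide":[2,-90,0],"twist":0},{"jaw":58,"slide":[2,-90,-60],"twist":0},{"jaw":58,"slide":[2,-90,-110],"twist":0},{"jaw":58,"slide":[2,-90,-150],"twist":0},{"jaw":58,"slide":[2,-90,-150],"twist":0},{"jaw":58,"slide":[2,-90,-150],"twist":0},{"jaw":36,"slide":[2,-90,-150],"twist":0},{"jaw":36,"slide":[2,-90,-150],"twist":0},{"jaw":36,"slide":[2,-90,-150],"twist":0},{"jaw":36,"slide":[2,-90,-150],"twist":0},{"jaw":36,"slide":[2,-90,-150],"twist":0}]'; python3 -c "
from h import *
st()"; python3 -m inch '[{"jaw":36,"slide":[0,0,20],"twist":0},{"jaw":36,"slide":[0,0,70],"twist":0},{"jaw":36,"slide":[0,0,130],"twist":0},{"jaw":36,"slide":[0,0,170],"twist":0},{"jaw":36,"slide":[0,0,170],"twist":0},{"jaw":36,"slide":[0,0,170],"twist":0}]';python3 -c "
from det import *
st();c=cap('wrist',5);tall(c);hole(c,.467,.276,.062)"
```

```text
clock: 10.07
position: [0.4696, 0.2767, 0.1026]
tcp_rot: [-0.707, -0.012, 0.011, 0.707]
wrist_force: [-1.7, -0.3, 6.1]
finger_gap: 0.0402
t 10.07 tcp [469.6 276.7 102.6] jawdir 1.8 ytool [ 0.001  0.001 -1.   ] q [ 0.49 -0.11  1.86  0.    1.39  0.45] F [-1.7 -0.3  6.1] gap 40.2
clock: 10.82
position: [0.4691, 0.2763, 0.2713]
tcp_rot: [0.707, 0.011, -0.011, -0.707]
wrist_force: [-1.3, -0.5, -2.1]
finger_gap: 0.0399
t 10.82 tcp [469.1 276.3 271.3] jawdir 1.8 ytool [-0. -0. -1.] q [ 0.49 -0.18  1.64 -0.    1.68  0.45] F [-1.3 -0.5 -2.1] gap 39.9
tall 1642 uv 282 104 ray [466.6 365.4 152. ] mean [466.6 365.2 153. ] zmed 0.153 [166. 170. 164.]
tall 1775 uv 446 105 ray [614.2 369.  152. ] mean [614.3 368.5 152.8] zmed 0.153 [138. 143. 140.]
tall 1326 uv 356 200 ray [541.8 278.1 152. ] mean [541.5 277.8 152.8] zmed 0.153 [146. 150. 146.]
hole [280.2 179.5] [26.7 33.8] w [467.  278.8  62. ] n 721
```

View pics/wrist_5.png

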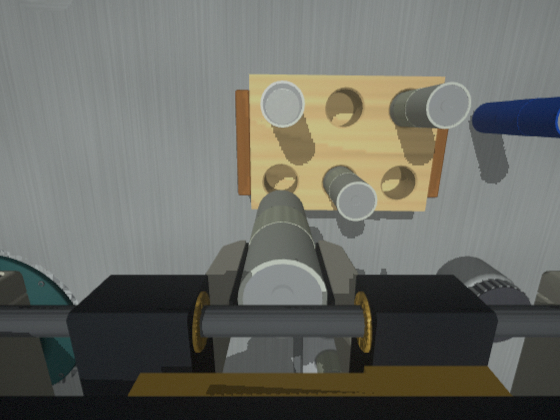

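```bash
python3 -m inch '[{"jaw":36,"slide":[87.5,-393.5,0],"twist":1},{"jaw":36,"slide":[87.5,-393.5,0],"twist":1},{"jaw":36,"slide":[87.5,-393.5,0],"twist":1},{"jaw":36,"slide":[87.5,-393.5,0],"twist":1},{"jaw":36,"slide":[87.5,-393.5,0],"twist":1},{"jaw":36,"slide":[87.5,-393.5,0],"twist":1},{"jaw":36,"slide":[87.5,-393.5,0],"twist":1},{"jaw":36,"slide":[87.5,-393.5,0],"twist":1},{"jaw":36,"slide":[87.5,-393.5,0],"twist":1},{"jaw":36,"slide":[87.5,-393.5,0],"twist":1},{"jaw":36,"slide":[87.5,-393.5,0],"twist":1},{"jaw":36,"slide":[87.5,-393.5,0],"twist":1},{"jaw":36,"slide":[87.5,-393.5,0],"twist":1}]';python3 -c "
from det import *
s=st();c=cap('wrist',6);tall(c);w=hole(c,.555,-.115,.068);print((w-s['position'])*1000)"
```

```text
clock: 12.5
position: [0.5568, -0.1169, 0.2717]
tcp_rot: [0.707, 0.017, -0.017, -0.707]
wrist_force: [0.2, -0.1, -1.5]
finger_gap: 0.0397
t 12.5 tcp [ 556.8 -116.9  271.7] jawdir 2.82 ytool [ 0. -0. -1.] q [-0.25 -0.12  1.6  -0.    1.67 -0.3 ] F [ 0.2 -0.1 -1.5] gap 39.7
tall 1836 uv 279 64 ray [548.8   5.2 152. ] mean [548.9   5.  153. ] zmed 0.153 [179. 184. 179.]
tall 676 uv 488 242 ray [ 770.6 -152.1  152. ] mean [ 769.3 -149.7  152.9] zmed 0.1536 [77. 49. 37.]
hole [280.1 180.2] [24.6 34.8] w [ 554.7 -114.1   68. ] n 649
[  -2.17076964    2.75942469 -203.71801133]
```

View pics/wrist_6.png

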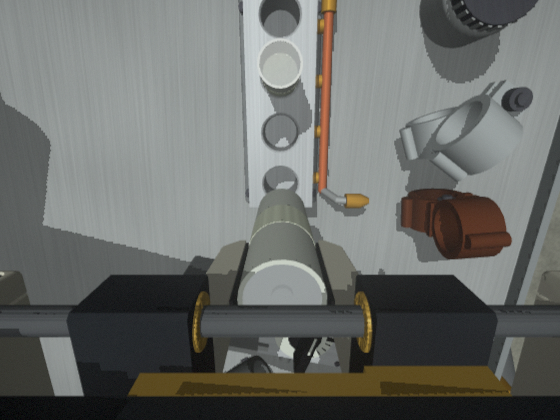

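```bash
python3 -m inch '[{"jaw":36,"slide":[0,0,-60],"twist":0},{"jaw":36,"slide":[0,0,-110],"twist":0},{"jaw":36,"slide":[0,0,-115],"twist":0},{"jaw":36,"slide":[0,0,-125],"twist":0},{"jaw":36,"slide":[0,0,-135],"twist":0},{"jaw":36,"slide":[0,0,-140],"twist":0}]'; python3 -c "
from h import *
st()"; python3 -m inch '[{"jaw":36,"slide":[0,0,-15],"twist":0},{"jaw":36,"slide":[0,0,-27],"twist":0},{"jaw":36,"slide":[0,0,-30],"twist":0},{"jaw":36,"slide":[0,0,-30],"twist":0}]'; python3 -c "
from h import *
st()"
```

```text
clock: 13.3
position: [0.5572, -0.1175, 0.1332]
tcp_rot: [0.707, 0.018, -0.017, -0.706]
wrist_force: [-4.6, -2.9, 2.3]
finger_gap: 0.0399
t 13.3 tcp [ 557.2 -117.5  133.2] jawdir 2.8 ytool [ 0.001 -0.001 -1.   ] q [-0.25 -0.08  1.78 -0.    1.44 -0.3 ] F [-4.6 -2.9  2.3] gap 39.9
clock: 13.8
position: [0.557, -0.1174, 0.1026]
tcp_rot: [0.707, 0.017, -0.017, -0.707]
wrist_force: [-5.2, -3.2, -1.9]
finger_gap: 0.0399
t 13.8 tcp [ 557.  -117.4  102.6] jawdir 2.8 ytool [ 0.    -0.001 -1.   ] q [-0.25 -0.06  1.81 -0.    1.39 -0.3 ] F [-5.2 -3.2 -1.9] gap 39.9
```

```bash
python3 -m inch '[{"jaw":36,"slide":[-0.5,-0.5,-2],"twist":0},{"jaw":36,"slide":[-0.5,-0.5,-2],"twist":0},{"jaw":60,"slide":[-0.5,-0.5,-2],"twist":0},{"jaw":60,"slide":[-0.5,-0.5,-2],"twist":0},{"jaw":60,"slide":[-0.5,-0.5,-2],"twist":0},{"jaw":60,"slide":[-0.5,-0.5,60],"twist":0},{"jaw":60,"slide":[-0.5,-0.5,120],"twist":0},{"jaw":60,"slide":[-0.5,-0.5,150],"twist":0},{"jaw":60,"slide":[-0.5,-0.5,150],"twist":0},{"jaw":60,"slide":[-0.5,-0.5,150],"twist":0}]';python3 -c "
from det import *
s=st();c=cap('wrist',7);tall(c)"
```

```text
clock: 15.05
position: [0.5561, -0.1175, 0.2505]
tcp_rot: [-0.707, -0.017, 0.018, 0.707]
wrist_force: [-0.3, 0.3, 0.8]
finger_gap: 0.0599
t 15.05 tcp [ 556.1 -117.5  250.5] jawdir 2.81 ytool [-0.001  0.    -1.   ] q [-0.25 -0.12  1.63  0.    1.64 -0.3 ] F [-0.3  0.3  0.8] gap 59.9
tall 2171 uv 280 58 ray [549.1   5.2 152. ] mean [548.9   5.1 153. ] zmed 0.153 [176. 181. 176.]
tall 1490 uv 282 205 ray [ 555.9 -117.1  152. ] mean [ 555.9 -116.9  152.9] zmed 0.153 [161. 167. 165.]
tall 780 uv 503 250 ray [ 769.9 -151.8  152. ] mean [ 769.1 -149.7  152.7] zmed 0.1536 [74. 45. 33.]
```

```bash
python3 -m inch '[{"jaw":60,"slide":[-6.5,60,0],"twist":0},{"jaw":60,"slide":[-6.5,123.5,0],"twist":0},{"jaw":60,"slide":[-6.5,123.5,0],"twist":0},{"jaw":60,"slide":[-6.5,123.5,0],"twist":0},{"jaw":60,"slide":[-6.5,123.5,-60],"twist":0},{"jaw":60,"slide":[-6.5,123.5,-110],"twist":0},{"jaw":60,"slide":[-6.5,123.5,-149],"twist":0},{"jaw":60,"slide":[-6.5,123.5,-149],"twist":0},{"jaw":60,"slide":[-6.5,123.5,-149],"twist":0},{"jaw":36,"slide":[-6.5,123.5,-149],"twist":0},{"jaw":36,"slide":[-6.5,123.5,-149],"twist":0},{"jaw":36,"slide":[-6.5,123.5,-149],"twist":0},{"jaw":36,"slide":[-6.5,123.5,-149],"twist":0},{"jaw":36,"slide":[-6.5,123.5,-149],"twist":0}]'; python3 -c "
from h import *
st()"; python3 -m inch '[{"jaw":36,"slide":[0,0,20],"twist":0},{"jaw":36,"slide":[0,0,70],"twist":0},{"jaw":36,"slide":[0,0,130],"twist":0},{"jaw":36,"slide":[0,0,170],"twist":0},{"jaw":36,"slide":[0,0,170],"twist":0},{"jaw":36,"slide":[0,0,170],"twist":0}]';python3 -c "
from det import *
st();
for n in ('top','scene'):
  c=cap(n,8);tall(c)
  P=pts(c);m=(P[...,2]>.055)&(P[...,2]<.066)&(P[...,1]>.15)&(P[...,1]<.48)&(P[...,0]>.35)&(P[...,0]<.75)
  for k in clusters(P,m,300): print(axes(P[k][:,:2]),k.sum())
c=cap('wrist',8)
hole(c,.548,.007,.068)"
```

```text
clock: 16.85
position: [0.5502, 0.006, 0.1035]
tcp_rot: [0.707, 0.018, -0.017, -0.707]
wrist_force: [-1.3, 0.0, 6.3]
finger_gap: 0.0398
t 16.85 tcp [550.2   6.  103.5] jawdir 2.82 ytool [ 0.001 -0.    -1.   ] q [-0.04 -0.1   1.85 -0.    1.39 -0.08] F [-1.3  0.   6.3] gap 39.8
clock: 17.6
position: [0.5496, 0.006, 0.2722]
tcp_rot: [-0.707, -0.017, 0.018, 0.707]
wrist_force: [0.3, 0.6, -0.9]
finger_gap: 0.0395
t 17.6 tcp [549.6   6.  272.2] jawdir 2.81 ytool [-0.001  0.    -1.   ] q [-0.04 -0.17  1.63 -0.    1.68 -0.08] F [ 0.3  0.6 -0.9] gap 39.5
tall 72 uv 314 148 ray [ 771.4 -145.5  152. ] mean [ 771.1 -147.7  152.9] zmed 0.1533 [79. 60. 52.]
tall 133 uv 141 185 ray [617.8 370.3 152. ] mean [616.6 370.6 152.6] zmed 0.1527 [137. 143. 141.]
tall 137 uv 169 211 ray [543.5 278.9 152. ] mean [544.  278.8 152.6] zmed 0.1525 [142. 145. 140.]
tall 135 uv 300 215 ray [ 557.5 -115.   152. ] mean [ 557.9 -114.7  152.7] zmed 0.1523 [124. 131. 131.]
tall 137 uv 136 233 ray [468.3 367.1 152. ] mean [468.6 367.1 152.4] zmed 0.1524 [149. 155. 150.]
((543.3, 324.5), (261.6, 165.2), 1.03) 2254
tall 130 uv 254 180 ray [ 564.  -116.1  152. ] mean [ 560.8 -116.4  151.1] zmed 0.1516 [147. 154. 158.]
tall 124 uv 448 181 ray [473.8 363.1 152. ] mean [471.5 364.  151.1] zmed 0.1515 [161. 167. 170.]
tall 143 uv 416 192 ray [547.1 276.8 152. ] mean [546.6 277.2 151.1] zmed 0.1516 [159. 166. 170.]
tall 177 uv 464 211 ray [617.8 368.5 152. ] mean [619.  367.9 151.3] zmed 0.1517 [160. 167. 170.]
tall 107 uv 216 226 ray [ 776.2 -149.6  152. ] mean [ 776.  -148.6  151.7] zmed 0.1523 [75. 38. 24.]
((543.3, 322.0), (262.3, 162.3), 1.09) 2380
hole [281.5 180. ] [25.5 34.9] w [548.6   9.1  68. ] n 694
```

```bash
python3 -m inch '[{"jaw":36,"slide":[69,273,0],"twist":-1},{"jaw":36,"slide":[69,273,0],"twist":-1},{"jaw":36,"slide":[69,273,0],"twist":-1},{"jaw":36,"slide":[69,273,0],"twist":-1},{"jaw":36,"slide":[69,273,0],"twist":-1},{"jaw":36,"slide":[69,273,0],"twist":-1},{"jaw":36,"slide":[69,273,0],"twist":-1},{"jaw":36,"slide":[69,273,0],"twist":-1},{"jaw":36,"slide":[69,273,0],"twist":-1}]';python3 -c "
from det import *
s=st();c=cap('wrist',9);tall(c);w=hole(c,.617,.281,.062);print((w-s['position'])*1000)"
```

```text
clock: 18.88
position: [0.6189, 0.2781, 0.273]
tcp_rot: [-0.707, -0.011, 0.011, 0.707]
wrist_force: [-0.7, -0.5, -0.7]
finger_gap: 0.0394
t 18.88 tcp [618.9 278.1 273. ] jawdir 1.75 ytool [ 0.  0. -1.] q [ 0.38  0.11  1.36 -0.    1.67  0.35] F [-0.7 -0.5 -0.7] gap 39.4
tall 1777 uv 117 101 ray [467.9 365.7 152. ] mean [467.9 365.2 152.7] zmed 0.1529 [151. 155. 152.]
tall 1617 uv 281 102 ray [615.7 368.9 152. ] mean [615.6 368.7 153. ] zmed 0.153 [161. 164. 161.]
tall 1316 uv 204 197 ray [542.6 278.1 152. ] mean [542.9 277.9 152.9] zmed 0.153 [158. 162. 159.]
hole [280.3 178.5] [26.8 33.4] w [617.1 281.7  62. ] n 721
[  -1.78006175    3.50635587 -210.98297415]
```

View pics/wrist_9.png

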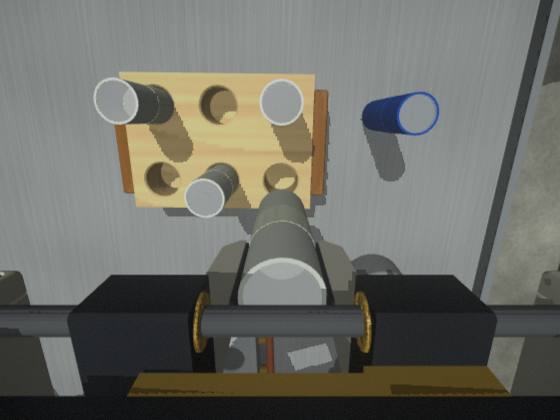

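```bash
python3 -m inch '[{"jaw":36,"slide":[0,0.5,-60],"twist":0},{"jaw":36,"slide":[0,0.5,-110],"twist":0},{"jaw":36,"slide":[0,0.5,-115],"twist":0},{"jaw":36,"slide":[0,0.5,-125],"twist":0},{"jaw":36,"slide":[0,0.5,-135],"twist":0},{"jaw":36,"slide":[0,0.5,-140],"twist":0}]'; python3 -c "
from h import *
st()"; python3 -m inch '[{"jaw":36,"slide":[0,0,-15],"twist":0},{"jaw":36,"slide":[0,0,-27],"twist":0},{"jaw":36,"slide":[0,0,-31],"twist":0},{"jaw":36,"slide":[0,0,-31],"twist":0}]'; python3 -c "
from h import *
st()"
```

```text
clock: 19.68
position: [0.6191, 0.2795, 0.1331]
tcp_rot: [-0.707, -0.011, 0.011, 0.707]
wrist_force: [0.2, -0.1, -0.1]
finger_gap: 0.0395
t 19.68 tcp [619.1 279.5 133.1] jawdir 1.8 ytool [ 0.001  0.    -1.   ] q [0.39 0.16 1.53 0.   1.45 0.36] F [ 0.2 -0.1 -0.1] gap 39.5
clock: 20.18
position: [0.619, 0.2797, 0.1026]
tcp_rot: [-0.707, -0.011, 0.011, 0.707]
wrist_force: [-4.8, -0.7, 10.6]
finger_gap: 0.0397
t 20.18 tcp [619.  279.7 102.6] jawdir 1.81 ytool [ 0.001  0.001 -1.   ] q [0.39 0.18 1.56 0.   1.4  0.36] F [-4.8 -0.7 10.6] gap 39.7
```

```bash
python3 -m inch '[{"jaw":58,"slide":[0,0,0],"twist":0},{"jaw":58,"slide":[0,0,0],"twist":0},{"jaw":58,"slide":[0,0,0],"twist":0},{"jaw":58,"slide":[0,0,60],"twist":0},{"jaw":58,"slide":[0,0,120],"twist":0},{"jaw":58,"slide":[0,0,150],"twist":0},{"jaw":58,"slide":[0,0,150],"twist":0},{"jaw":58,"slide":[-75,-2,150],"twist":0},{"jaw":58,"slide":[-75,-2,150],"twist":0},{"jaw":58,"slide":[-75,-2,150],"twist":0},{"jaw":58,"slide":[-75,-2,150],"twist":0}]';python3 -c "
from det import *
st();c=cap('wrist',10);tall(c)"
```

```text
clock: 21.55
position: [0.5446, 0.2774, 0.2512]
tcp_rot: [0.707, 0.011, -0.011, -0.707]
wrist_force: [0.0, -0.3, -0.0]
finger_gap: 0.0579
t 21.55 tcp [544.6 277.4 251.2] jawdir 1.79 ytool [-0. -0. -1.] q [ 0.43 -0.03  1.54 -0.    1.63  0.4 ] F [ 0.  -0.3 -0. ] gap 57.9
tall 1975 uv 192 102 ray [466.9 365.2 152. ] mean [467.2 365.2 152.9] zmed 0.153 [160. 164. 160.]
tall 1964 uv 370 103 ray [615.6 368.6 152. ] mean [615.  368.6 152.9] zmed 0.1531 [146. 151. 147.]
tall 1478 uv 279 205 ray [542.3 277.7 152. ] mean [542.2 277.8 152.9] zmed 0.153 [151. 155. 151.]
tall 1509 uv 361 205 ray [617.6 279.5 152. ] mean [617.4 279.3 152.8] zmed 0.153 [151. 156. 151.]
```

View pics/wrist_10.png

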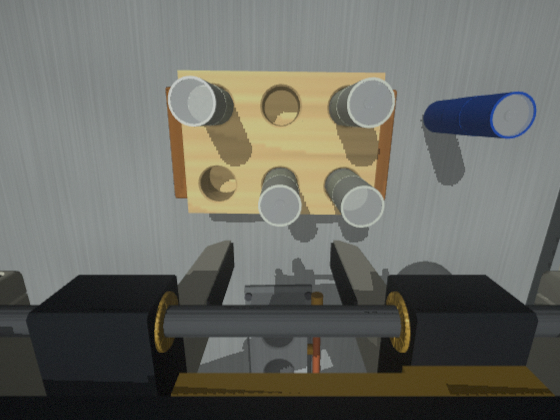

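```bash
python3 -m inch '[{"jaw":58,"slide":[-1,0,-60],"twist":0},{"jaw":58,"slide":[-1,0,-110],"twist":0},{"jaw":58,"slide":[-1,0,-149],"twist":0},{"jaw":58,"slide":[-1,0,-149],"twist":0},{"jaw":58,"slide":[-1,0,-149],"twist":0},{"jaw":36,"slide":[-1,0,-149],"twist":0},{"jaw":36,"slide":[-1,0,-149],"twist":0},{"jaw":36,"slide":[-1,0,-149],"twist":0},{"jaw":36,"slide":[-1,0,-149],"twist":0},{"jaw":36,"slide":[-1,0,-149],"twist":0}]'; python3 -c "
from h import *
st()"; python3 -m inch '[{"jaw":36,"slide":[0,0,20],"twist":0},{"jaw":36,"slide":[0,0,70],"twist":0},{"jaw":36,"slide":[0,0,130],"twist":0},{"jaw":36,"slide":[0,0,170],"twist":0},{"jaw":36,"slide":[0,0,170],"twist":0},{"jaw":36,"slide":[0,0,170],"twist":0}]';python3 -c "
from det import *
s=st();c=cap('wrist',11)
w=hole(c,.543,.279,.062);print((w-s['position'])*1000)"
```

```text
clock: 22.85
position: [0.5431, 0.2777, 0.1038]
tcp_rot: [-0.707, -0.012, 0.011, 0.707]
wrist_force: [-1.1, 0.0, 6.2]
finger_gap: 0.04
t 22.85 tcp [543.1 277.7 103.8] jawdir 1.81 ytool [ 0.001  0.001 -1.   ] q [0.43 0.03 1.72 0.   1.39 0.4 ] F [-1.1  0.   6.2] gap 40.0
clock: 23.6
position: [0.5426, 0.2773, 0.2723]
tcp_rot: [0.707, 0.011, -0.011, -0.707]
wrist_force: [-0.7, -0.8, -1.7]
finger_gap: 0.0397
t 23.6 tcp [542.6 277.3 272.3] jawdir 1.8 ytool [-0.001 -0.    -1.   ] q [ 0.43 -0.04  1.51 -0.    1.67  0.4 ] F [-0.7 -0.8 -1.7] gap 39.7
hole [281.4 178.9] [26.5 33.7] w [542.1 280.4  62. ] n 709
[  -0.51723779    3.10507264 -210.31555595]
```

```bash
python3 -m inch '[{"jaw":36,"slide":[8,-271,0],"twist":1},{"jaw":36,"slide":[8,-271,0],"twist":1},{"jaw":36,"slide":[8,-271,0],"twist":1},{"jaw":36,"slide":[8,-271,0],"twist":1},{"jaw":36,"slide":[8,-271,0],"twist":1},{"jaw":36,"slide":[8,-271,0],"twist":1},{"jaw":36,"slide":[8,-271,0],"twist":1},{"jaw":36,"slide":[8,-271,0],"twist":1},{"jaw":36,"slide":[8,-271,0],"twist":1},{"jaw":36,"slide":[8,-271,0],"twist":1}]';python3 -c "
from det import *
s=st();c=cap('wrist',12);tall(c);w=hole(c,.549,.009,.068);print((w-s['position'])*1000)"
```

```text
clock: 24.9
position: [0.5508, 0.0069, 0.2726]
tcp_rot: [0.707, 0.018, -0.018, -0.707]
wrist_force: [0.6, -0.1, -1.8]
finger_gap: 0.0402
t 24.9 tcp [550.8   6.9 272.6] jawdir 2.85 ytool [-0. -0. -1.] q [-0.03 -0.16  1.63 -0.    1.68 -0.08] F [ 0.6 -0.1 -1.8] gap 40.2
hole [279.9 180.1] [25.  34.6] w [548.5   9.5  68. ] n 664
[  -2.38541336    2.62244989 -204.59459058]
```

View pics/wrist_12.png

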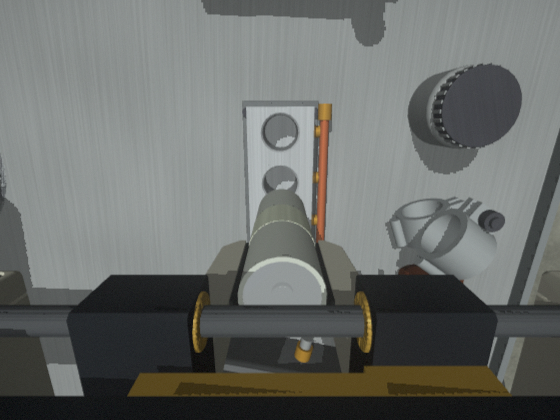

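```bash
python3 -m inch '[{"jaw":36,"slide":[-0.5,0,-60],"twist":0},{"jaw":36,"slide":[-0.5,0,-110],"twist":0},{"jaw":36,"slide":[-0.5,0,-115],"twist":0},{"jaw":36,"slide":[-0.5,0,-125],"twist":0},{"jaw":36,"slide":[-0.5,0,-135],"twist":0},{"jaw":36,"slide":[-0.5,0,-140],"twist":0}]'; python3 -c "
from h import *
st()"; python3 -m inch '[{"jaw":36,"slide":[0,0,-15],"twist":0},{"jaw":36,"slide":[0,0,-27],"twist":0},{"jaw":36,"slide":[0,0,-31],"twist":0},{"jaw":36,"slide":[0,0,-31],"twist":0}]'; python3 -c "
from h import *
st()"
```

```text
clock: 25.7
position: [0.5506, 0.0064, 0.133]
tcp_rot: [0.707, 0.018, -0.017, -0.707]
wrist_force: [-1.0, -0.0, -0.5]
finger_gap: 0.0396
t 25.7 tcp [550.6   6.4 133. ] jawdir 2.8 ytool [ 0.001 -0.    -1.   ] q [-0.03 -0.12  1.82 -0.    1.44 -0.08] F [-1.  -0.  -0.5] gap 39.6
clock: 26.2
position: [0.5507, 0.0065, 0.1027]
tcp_rot: [0.707, 0.018, -0.017, -0.707]
wrist_force: [-6.0, -0.6, 14.5]
finger_gap: 0.0395
t 26.2 tcp [550.7   6.5 102.7] jawdir 2.81 ytool [ 0.001  0.    -1.   ] q [-0.03 -0.1   1.85  0.    1.39 -0.08] F [-6.  -0.6 14.5] gap 39.5
```

```bash
python3 -m inch '[{"jaw":58,"slide":[0,0,0],"twist":0},{"jaw":58,"slide":[0,0,0],"twist":0},{"jaw":58,"slide":[0,0,0],"twist":0},{"jaw":58,"slide":[0,0,60],"twist":0},{"jaw":58,"slide":[0,0,120],"twist":0},{"jaw":58,"slide":[0,0,150],"twist":0},{"jaw":58,"slide":[0,0,150],"twist":0}]';python3 -c "
from det import *
st();c=cap('wrist',13);tall(c)
c=cap('top',13);tall(c)"
```

```text
clock: 27.08
position: [0.5511, 0.0065, 0.2541]
tcp_rot: [0.707, 0.019, -0.016, -0.707]
wrist_force: [-0.5, -0.6, -0.9]
finger_gap: 0.0583
t 27.07 tcp [551.1   6.5 254.1] jawdir 2.81 ytool [ 0.004 -0.    -1.   ] q [-0.03 -0.16  1.66  0.    1.64 -0.08] F [-0.5 -0.6 -0.9] gap 58.3
tall 1454 uv 280 204 ray [549.6   6.6 152. ] mean [549.6   6.7 152.9] zmed 0.1529 [155. 161. 159.]
tall 134 uv 280 304 ray [ 554.4 -100.3  152. ] mean [554.7 -99.4 150.3] zmed 0.1501 [73. 75. 72.]
tall 71 uv 316 148 ray [ 771.9 -148.6  152. ] mean [ 772.5 -148.2  152.7] zmed 0.1527 [79. 61. 53.]
tall 136 uv 141 185 ray [617.7 370.4 152. ] mean [617.1 371.  152.7] zmed 0.1528 [138. 143. 142.]
tall 135 uv 171 186 ray [619.1 280.8 152. ] mean [619.2 280.4 152.9] zmed 0.1524 [143. 147. 142.]
tall 134 uv 300 216 ray [ 557.4 -114.3  152. ] mean [ 557.3 -114.4  152.7] zmed 0.1529 [126. 132. 132.]
tall 140 uv 136 233 ray [468.3 366.3 152. ] mean [468.5 366.7 153. ] zmed 0.1531 [148. 153. 148.]
```

```bash
python3 -m inch '[{"jaw":58,"slide":[67,362.5,0],"twist":-1},{"jaw":58,"slide":[67,362.5,0],"twist":-1},{"jaw":58,"slide":[67,362.5,0],"twist":-1},{"jaw":58,"slide":[67,362.5,0],"twist":-1},{"jaw":58,"slide":[67,362.5,0],"twist":-1},{"jaw":58,"slide":[67,362.5,0],"twist":-1},{"jaw":58,"slide":[67,362.5,0],"twist":-1},{"jaw":58,"slide":[67,362.5,0],"twist":-1},{"jaw":58,"slide":[67,362.5,0],"twist":-1},{"jaw":58,"slide":[67,362.5,0],"twist":-1},{"jaw":58,"slide":[67,362.5,0],"twist":-1},{"jaw":58,"slide":[67,362.5,0],"twist":-1}]';python3 -c "
from det import *
st();c=cap('wrist',14);tall(c)"
```

```text
clock: 28.68
position: [0.6174, 0.3687, 0.2518]
tcp_rot: [-0.707, -0.011, 0.011, 0.707]
wrist_force: [0.0, -0.1, 1.0]
finger_gap: 0.0579
t 28.68 tcp [617.4 368.7 251.8] jawdir 1.79 ytool [ 0.  0. -1.] q [0.5  0.21 1.29 0.   1.65 0.47] F [ 0.  -0.1  1. ] gap 57.9
tall 1586 uv 118 204 ray [467.3 365.5 152. ] mean [467.9 366.  152.6] zmed 0.1529 [148. 152. 149.]
tall 1477 uv 280 205 ray [615.5 369.1 152. ] mean [615.5 369.3 152.9] zmed 0.153 [151. 155. 150.]
tall 1160 uv 280 290 ray [617.9 279.7 152. ] mean [617.9 281.4 152.6] zmed 0.1529 [128. 132. 129.]
```

View pics/wrist_14.png

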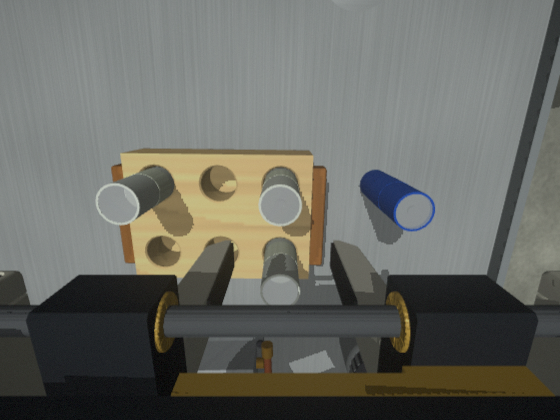

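```bash
python3 -m inch '[{"jaw":58,"slide":[-0.5,0,-60],"twist":0},{"jaw":58,"slide":[-0.5,0,-110],"twist":0},{"jaw":58,"slide":[-0.5,0,-149],"twist":0},{"jaw":58,"slide":[-0.5,0,-149],"twist":0},{"jaw":58,"slide":[-0.5,0,-149],"twist":0},{"jaw":36,"slide":[-0.5,0,-149],"twist":0},{"jaw":36,"slide":[-0.5,0,-149],"twist":0},{"jaw":36,"slide":[-0.5,0,-149],"twist":0},{"jaw":36,"slide":[-0.5,0,-149],"twist":0},{"jaw":36,"slide":[-0.5,0,-149],"twist":0}]'; python3 -c "
from h import *
st()"; python3 -m inch '[{"jaw":36,"slide":[0,0,20],"twist":0},{"jaw":36,"slide":[0,0,70],"twist":0},{"jaw":36,"slide":[0,0,130],"twist":0},{"jaw":36,"slide":[0,0,170],"twist":0},{"jaw":36,"slide":[0,0,170],"twist":0},{"jaw":36,"slide":[0,0,170],"twist":0}]';python3 -c "
from det import *
s=st();c=cap('wrist',15)
w=hole(c,.616,.37,.062);print((w-s['position'])*1000)"
```

```text
clock: 29.98
position: [0.617, 0.3692, 0.1038]
tcp_rot: [-0.707, -0.011, 0.011, 0.707]
wrist_force: [-1.0, -0.6, 5.8]
finger_gap: 0.0396
t 29.98 tcp [617.  369.2 103.8] jawdir 1.81 ytool [ 0.001  0.001 -1.   ] q [0.5  0.26 1.47 0.   1.42 0.47] F [-1.  -0.6  5.8] gap 39.6
clock: 30.72
position: [0.6167, 0.3688, 0.2722]
tcp_rot: [0.707, 0.011, -0.011, -0.707]
wrist_force: [0.6, 0.6, -2.0]
finger_gap: 0.0394
t 30.73 tcp [616.7 368.8 272.2] jawdir 1.81 ytool [-0.001 -0.    -1.   ] q [ 0.5   0.2   1.26 -0.    1.68  0.47] F [ 0.6  0.6 -2. ] gap 39.4
hole [280.9 178.8] [26.2 33.8] w [615.4 372.   62. ] n 708
[  -1.28252574    3.16994296 -210.16913782]
```

```bash
python3 -m inch '[{"jaw":36,"slide":[-69,-301,0],"twist":1},{"jaw":36,"slide":[-69,-301,0],"twist":1},{"jaw":36,"slide":[-69,-301,0],"twist":1},{"jaw":36,"slide":[-69,-301,0],"twist":1},{"jaw":36,"slide":[-69,-301,0],"twist":1},{"jaw":36,"slide":[-69,-301,0],"twist":1},{"jaw":36,"slide":[-69,-301,0],"twist":1},{"jaw":36,"slide":[-69,-301,0],"twist":1},{"jaw":36,"slide":[-69,-301,0],"twist":1},{"jaw":36,"slide":[-69,-301,0],"twist":1},{"jaw":36,"slide":[-69,-301,0],"twist":1}]';python3 -c "
from det import *
s=st();c=cap('wrist',16);w=hole(c,.546,.07,.068);print((w-s['position'])*1000)"
```

```text
clock: 32.15
position: [0.5479, 0.0682, 0.2726]
tcp_rot: [0.707, 0.017, -0.018, -0.707]
wrist_force: [-1.1, -0.2, -2.0]
finger_gap: 0.0395
t 32.15 tcp [547.9  68.2 272.6] jawdir 2.83 ytool [-0. -0. -1.] q [ 0.08 -0.16  1.63  0.    1.68  0.03] F [-1.1 -0.2 -2. ] gap 39.5
hole [279.8 179.7] [25.1 34.7] w [545.4  71.3  68. ] n 664
[  -2.51138066    3.1129629  -204.57395057]
```

```bash
python3 -m inch '[{"jaw":36,"slide":[-0.5,0.5,-60],"twist":0},{"jaw":36,"slide":[-0.5,0.5,-110],"twist":0},{"jaw":36,"slide":[-0.5,0.5,-115],"twist":0},{"jaw":36,"slide":[-0.5,0.5,-125],"twist":0},{"jaw":36,"slide":[-0.5,0.5,-135],"twist":0},{"jaw":36,"slide":[-0.5,0.5,-140],"twist":0}]'; python3 -c "
from h import *
st()"; python3 -m inch '[{"jaw":36,"slide":[0,0,-15],"twist":0},{"jaw":36,"slide":[0,0,-27],"twist":0},{"jaw":36,"slide":[0,0,-31],"twist":0},{"jaw":36,"slide":[0,0,-31],"twist":0}]'; python3 -c "
from h import *
st()"
```

```text
clock: 32.95
position: [0.5478, 0.0681, 0.1347]
tcp_rot: [0.707, 0.018, -0.017, -0.707]
wrist_force: [-5.5, -3.3, 2.9]
finger_gap: 0.0393
t 32.95 tcp [547.8  68.1 134.7] jawdir 2.8 ytool [ 0.001 -0.001 -1.   ] q [ 0.08 -0.12  1.81 -0.    1.45  0.03] F [-5.5 -3.3  2.9] gap 39.3
clock: 33.45
position: [0.5477, 0.0682, 0.1038]
tcp_rot: [0.707, 0.018, -0.017, -0.707]
wrist_force: [-5.9, -3.2, -0.1]
finger_gap: 0.0395
t 33.45 tcp [547.7  68.2 103.8] jawdir 2.8 ytool [ 0.001 -0.001 -1.   ] q [ 0.08 -0.1   1.85 -0.    1.39  0.03] F [-5.9 -3.2 -0.1] gap 39.5
```

```bash
python3 -m inch '[{"jaw":36,"slide":[-0.5,-0.5,-2],"twist":0},{"jaw":36,"slide":[-0.5,-0.5,-2],"twist":0},{"jaw":58,"slide":[-0.5,-0.5,-2],"twist":0},{"jaw":58,"slide":[-0.5,-0.5,-2],"twist":0},{"jaw":58,"slide":[-0.5,-0.5,-2],"twist":0},{"jaw":58,"slide":[-0.5,-0.5,60],"twist":0},{"jaw":58,"slide":[-0.5,-0.5,120],"twist":0},{"jaw":58,"slide":[-0.5,-0.5,150],"twist":0},{"jaw":58,"slide":[-0.5,-0.5,150],"twist":0},{"jaw":58,"slide":[-0.5,-0.5,150],"twist":0}]';python3 -c "
from det import *
st();c=cap('wrist',17);tall(c)
c=cap('top',17);tall(c); c=cap('scene',17); tall(c)
crop(c,140,500,140,320,2.2,'sc17')"
```

```text
clock: 34.7
position: [0.5467, 0.0679, 0.2506]
tcp_rot: [0.707, 0.017, -0.018, -0.707]
wrist_force: [-0.1, -0.4, 0.5]
finger_gap: 0.0581
t 34.7 tcp [546.7  67.9 250.6] jawdir 2.81 ytool [-0.001 -0.    -1.   ] q [ 0.08 -0.16  1.66  0.    1.64  0.03] F [-0.1 -0.4  0.5] gap 58.1
tall 1491 uv 282 206 ray [547.  68. 152.] mean [547.   68.1 152.9] zmed 0.153 [152. 157. 155.]
tall 1300 uv 282 265 ray [549.5   7.3 152. ] mean [549.6   7.4 152.8] zmed 0.153 [139. 144. 142.]
tall 681 uv 282 367 ray [ 555.7 -115.   152. ] mean [ 555.3 -108.7  152.2] zmed 0.1529 [116. 120. 118.]
tall 72 uv 316 148 ray [ 771.9 -148.6  152. ] mean [ 772.5 -148.8  152.3] zmed 0.1519 [79. 61. 53.]
tall 135 uv 171 186 ray [620.  281.3 152. ] mean [620.3 280.7 152.7] zmed 0.1527 [145. 149. 143.]
tall 85 uv 260 214 ray [551.7   6.7 152. ] mean [551.8   2.3 152.1] zmed 0.152 [126. 132. 132.]
tall 133 uv 300 216 ray [ 557.4 -114.3  152. ] mean [ 557.3 -114.4  152.5] zmed 0.1526 [129. 135. 135.]
tall 137 uv 136 233 ray [468.3 366.8 152. ] mean [469.1 366.6 152.2] zmed 0.1523 [149. 154. 149.]
tall 126 uv 254 180 ray [ 561.4 -116.7  152. ] mean [ 560.6 -116.7  151.1] zmed 0.1515 [152. 159. 163.]
tall 122 uv 448 181 ray [473.8 363.1 152. ] mean [471.1 364.3 151.1] zmed 0.1514 [162. 169. 171.]
tall 129 uv 304 184 ray [556.2   7.1 152. ] mean [554.3   6.8 151.5] zmed 0.1518 [158. 165. 169.]
tall 130 uv 328 186 ray [555.   68.1 152. ] mean [551.9  68.3 151.3] zmed 0.1517 [163. 170. 173.]
tall 175 uv 422 208 ray [620.2 279.2 152. ] mean [622.  278.6 151.1] zmed 0.1516 [168. 173. 174.]
tall 104 uv 216 226 ray [ 776.2 -149.6  152. ] mean [ 776.1 -148.8  151.7] zmed 0.1522 [75. 38. 24.]
```

View pics/sc17.png

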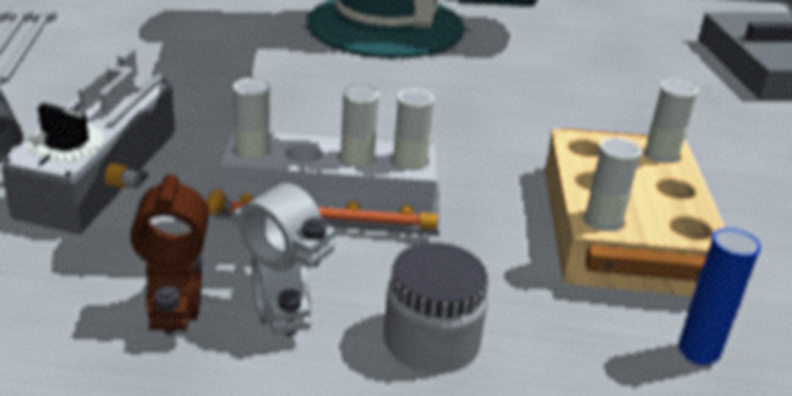

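```bash
python3 -c "
from det import *
for f in ('top_17.npz','scene_17.npz'):
  c=load(f);P=pts(c)
  m=(P[...,2]>.112)&(P[...,2]<.135)&(abs(P[...,1]+.32)<.09)&(P[...,0]>.38)&(P[...,0]<.75)
  for k in clusters(P,m,12): print(axes(P[k][:,:2]),k.sum(),P[k].mean(0),c['p'][k].mean(0))
"
python3 -m inch '[{"jaw":58,"slide":[48,-386,0],"twist":-13},{"jaw":58,"slide":[48,-386,0],"twist":-13},{"jaw":58,"slide":[48,-386,0],"twist":-13},{"jaw":58,"slide":[48,-386,0],"twist":-13},{"jaw":58,"slide":[48,-386,0],"twist":-13},{"jaw":58,"slide":[48,-386,0],"twist":-13},{"jaw":58,"slide":[48,-386,0],"twist":-13},{"jaw":58,"slide":[48,-386,0],"twist":-13},{"jaw":58,"slide":[48,-386,0],"twist":-13},{"jaw":58,"slide":[48,-386,0],"twist":-13},{"jaw":58,"slide":[48,-386,0],"twist":-13},{"jaw":58,"slide":[48,-386,0],"twist":-13}]';python3 -c "
from det import *
st();c=cap('wrist',18)
P=pts(c)
m=(P[...,2]>.112)&(P[...,2]<.135)&(abs(P[...,1]+.32)<.09)&(P[...,0]>.38)&(P[...,0]<.75)
for k in clusters(P,m,100): print(axes(P[k][:,:2]),k.sum(),P[k].mean(0),c['p'][k].mean(0))
m=(P[...,2]>.076)&(P[...,2]<.085)&(abs(P[...,1]+.32)<.09)&(P[...,0]>.38)&(P[...,0]<.75)
for k in clusters(P,m,100): print('plate',axes(P[k][:,:2]),k.sum(),P[k].mean(0),c['p'][k].mean(0))
"
```

```text
((600.6, -326.9), (62.6, 16.5), 71.44) 106 [ 0.59997879 -0.32590624  0.12320213] [69.33962264 72.59433962 71.33962264]
((486.5, -308.5), (34.3, 103.6), 80.27) 128 [ 0.47605471 -0.31022079  0.12038572] [120.3046875 126.109375  126.2421875]
((499.5, -295.5), (15.6, 6.9), 0.74) 14 [ 0.50036267 -0.29455138  0.1168054 ] [119.85714286 125.85714286 125.85714286]
((487.0, -310.6), (37.7, 105.3), 80.69) 173 [ 0.48296395 -0.3079017   0.11742957] [130.44508671 136.30057803 141.39306358]
((602.0, -327.5), (62.4, 14.6), 72.34) 138 [ 0.60465961 -0.32685115  0.11975503] [33.81884058 35.21014493 37.0942029 ]
clock: 36.35
position: [0.5949, -0.3176, 0.2519]
tcp_rot: [0.704, -0.063, 0.063, -0.704]
wrist_force: [0.7, -0.4, -0.1]
finger_gap: 0.0577
t 36.35 tcp [ 594.9 -317.6  251.9] jawdir -10.16 ytool [ 0. -0. -1.] q [-0.53  0.11  1.4  -0.    1.64 -0.35] F [ 0.7 -0.4 -0.1] gap 57.7
((599.1, -329.5), (63.4, 14.0), 72.69) 837 [ 0.59938598 -0.32757587  0.12349328] [65.38470729 67.08960573 64.90919952]
((485.6, -310.7), (36.5, 104.7), 80.49) 1790 [ 0.48336612 -0.30933329  0.11866045] [142.07150838 147.09106145 145.8       ]
plate ((540.3, -319.6), (92.0, 245.4), 80.43) 9580 [ 0.56439121 -0.31857921  0.08146461] [168.78736952 174.77484342 172.5454071 ]
plate ((425.3, -288.7), (27.8, 10.2), 75.97) 169 [ 0.42583559 -0.2874059   0.08112165] [176.01183432 182.4260355  182.91715976]
```

View pics/wrist_18.png

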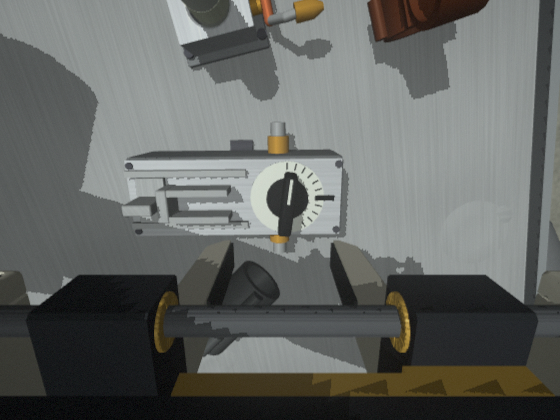

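```bash
python3 -m inch '[{"jaw":40,"slide":[5,-10.5,0],"twist":-7.5},{"jaw":40,"slide":[5,-10.5,-60],"twist":-7.5},{"jaw":40,"slide":[5,-10.5,-120],"twist":-7.5},{"jaw":40,"slide":[5,-10.5,-150],"twist":-7.5},{"jaw":40,"slide":[5,-10.5,-159],"twist":-7.5},{"jaw":40,"slide":[5,-10.5,-159],"twist":-7.5},{"jaw":40,"slide":[5,-10.5,-159],"twist":-7.5}]' 20;python3 -c "
from h import *
st()"; python3 -m inch '[{"jaw":10,"slide":[0,0,0],"twist":0},{"jaw":10,"slide":[0,0,0],"twist":0},{"jaw":10,"slide":[0,0,0],"twist":0},{"jaw":10,"slide":[0,0,0],"twist":0},{"jaw":10,"slide":[0,0,0],"twist":0},{"jaw":10,"slide":[0,0,0],"twist":0}]' 20;python3 -c "
from h import *
s=st();print(s['torque'])"
```

```text
clock: 37.28
position: [0.6005, -0.329, 0.0946]
tcp_rot: [0.699, -0.108, 0.11, -0.698]
wrist_force: [-0.1, -0.2, 1.0]
finger_gap: 0.0402
t 37.27 tcp [ 600.5 -329.    94.6] jawdir -17.69 ytool [ 0.002 -0.001 -1.   ] q [-0.54  0.19  1.56  0.    1.39 -0.23] F [-0.1 -0.2  1. ] gap 40.2
clock: 38.02
position: [0.5991, -0.3283, 0.0929]
tcp_rot: [-0.699, 0.109, -0.108, 0.699]
wrist_force: [-8.8, 3.8, 4.9]
finger_gap: 0.0141
t 38.02 tcp [ 599.1 -328.3   92.9] jawdir -17.69 ytool [-0.002  0.001 -1.   ] q [-0.54  0.19  1.56 -0.    1.39 -0.23] F [-8.8  3.8  4.9] gap 14.1
[0.46171841 1.56959263 0.01914812]
```

```bash
python3 -m inch '[{"jaw":10,"slide":[-1,0.3,0],"twist":0},{"jaw":10,"slide":[-1,0.3,0],"twist":0},{"jaw":10,"slide":[-1,0.3,0],"twist":0}]';python3 -c "
from h import *
s=st();print(s['torque'])"
```

```text
clock: 38.4
position: [0.599, -0.3283, 0.0929]
tcp_rot: [0.699, -0.109, 0.109, -0.699]
wrist_force: [-0.4, 0.8, 4.1]
finger_gap: 0.014
t 38.4 tcp [ 599.  -328.3   92.9] jawdir -17.69 ytool [ 0. -0. -1.] q [-0.54  0.19  1.56  0.    1.39 -0.23] F [-0.4  0.8  4.1] gap 14.0
[-0.02851695  0.12157026  0.02838453]
```

Force gone; now turn in stages.

```bash
python3 -m inch '[{"jaw":10,"slide":[0,0,0],"twist":-8},{"jaw":10,"slide":[0,0,0],"twist":-16},{"jaw":10,"slide":[0,0,0],"twist":-24},{"jaw":10,"slide":[0,0,0],"twist":-32},{"jaw":10,"slide":[0,0,0],"twist":-40},{"jaw":10,"slide":[0,0,0],"twist":-40},{"jaw":10,"slide":[0,0,0],"twist":-40}]';python3 -c "
from h import *
s=st();print(s['torque'])"
```

```text
clock: 39.28
position: [0.5987, -0.3281, 0.0929]
tcp_rot: [-0.619, 0.341, -0.341, 0.619]
wrist_force: [-4.1, 2.2, 5.7]
finger_gap: 0.014
t 39.27 tcp [ 598.7 -328.1   92.9] jawdir -57.7 ytool [-0.  0. -1.] q [-0.54  0.19  1.56  0.    1.39  0.47] F [-4.1  2.2  5.7] gap 14.0
[ 0.39214184  0.7213887  -0.01169393]
```

```bash
python3 -m inch '[{"jaw":10,"slide":[-0.5,0.3,0],"twist":-8},{"jaw":10,"slide":[-0.5,0.3,0],"twist":-16},{"jaw":10,"slide":[-0.5,0.3,0],"twist":-24},{"jaw":10,"slide":[-0.5,0.3,0],"twist":-32},{"jaw":10,"slide":[-0.5,0.3,0],"twist":-39},{"jaw":10,"slide":[-0.5,0.3,0],"twist":-42},{"jaw":10,"slide":[-0.5,0.3,0],"twist":-42},{"jaw":10,"slide":[-0.5,0.3,0],"twist":-42}]';python3 -c "
from h import *
s=st();print(s['torque'])"
```

```text
clock: 40.28
position: [0.5986, -0.3277, 0.0929]
tcp_rot: [-0.456, 0.54, -0.54, 0.456]
wrist_force: [-0.2, 3.2, 5.8]
finger_gap: 0.0137
t 40.27 tcp [ 598.6 -327.7   92.9] jawdir -99.63 ytool [ 0.  0. -1.] q [-0.54  0.19  1.56  0.    1.39  1.2 ] F [-0.2  3.2  5.8] gap 13.7
[0.62445208 0.19507266 0.01257172]
```

```bash
python3 -m inch '[{"jaw":40,"slide":[0,0,0],"twist":0},{"jaw":40,"slide":[0,0,0],"twist":0},{"jaw":40,"slide":[0,0,0],"twist":0},{"jaw":40,"slide":[0,0,50],"twist":0},{"jaw":40,"slide":[0,0,110],"twist":0},{"jaw":40,"slide":[0,0,130],"twist":0},{"jaw":40,"slide":[0,0,130],"twist":0},{"jaw":40,"slide":[0,0,130],"twist":0}]';cat > reg.py <<'E'
from det import *
def reg(c):
    P=pts(c)
    R=(abs(P[...,1]+.32)<.1)&(P[...,0]>.38)&(P[...,0]<.75)
    for nm,lo,hi in(('hi',.112,.135),('plate',.076,.085)):
        for k in clusters(P,R&(P[...,2]>lo)&(P[...,2]<hi),100): print(nm,axes(P[k][:,:2]),k.sum(),P[k].mean(0).round(4),c['p'][k].mean(0).round())
E
python3 -c "
from reg import *
st();c=cap('wrist',19);reg(c)
u,v=np.clip(proj(c,[.6,-.328,.1])[0],[80,70],[480,350]).astype(int);crop(c,u-80,u+80,v-60,v+60,5,'w19')"
```

```text
clock: 41.28
position: [0.5979, -0.3277, 0.2203]
tcp_rot: [-0.456, 0.541, -0.54, 0.456]
wrist_force: [0.5, -0.1, -0.3]
finger_gap: 0.0401
t 41.27 tcp [ 597.9 -327.7  220.3] jawdir -99.7 ytool [-0.002  0.001 -1.   ] q [-0.54  0.13  1.42 -0.    1.59  1.2 ] F [ 0.5 -0.1 -0.3] gap 40.1
hi ((599.5, -329.5), (13.8, 63.3), 79.99) 1041 [ 0.6016 -0.3297  0.1237] [89. 92. 90.]
hi ((517.3, -300.6), (7.0, 46.5), 81.29) 295 [ 0.5181 -0.3009  0.116 ] [182. 188. 187.]
hi ((512.0, -329.5), (6.3, 46.4), 80.89) 291 [ 0.5133 -0.3296  0.1161] [180. 187. 185.]
hi ((448.9, -303.6), (11.5, 29.8), 80.53) 266 [ 0.4492 -0.3039  0.1289] [169. 175. 173.]
plate ((563.3, -323.2), (92.3, 198.6), 80.48) 10031 [ 0.5825 -0.3265  0.0815] [197. 202. 201.]
```

View pics/w19.png

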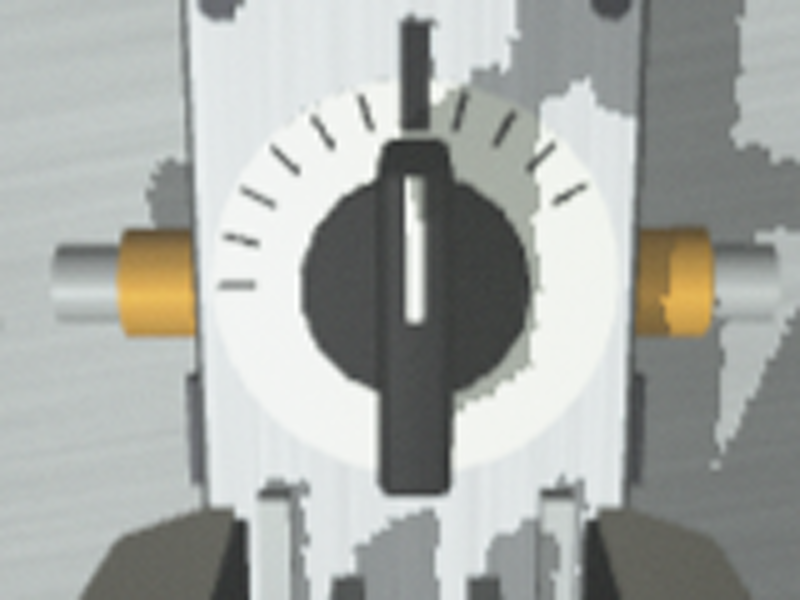

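View pics/wrist_19.png

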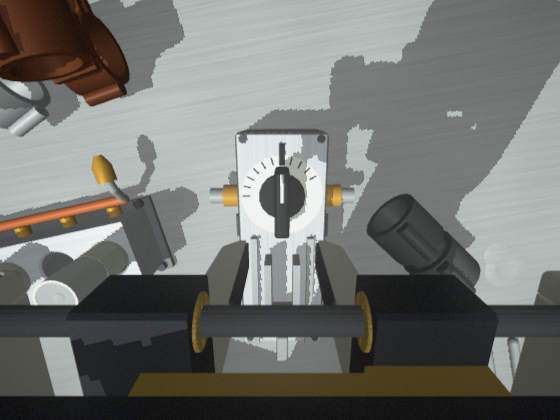

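```bash
python3 -m inch '[{"jaw":40,"slide":[-50,8.5,0],"twist":0},{"jaw":40,"slide":[-100,17,0],"twist":0},{"jaw":40,"slide":[-150,25.5,0],"twist":0},{"jaw":40,"slide":[-150,25.5,0],"twist":0},{"jaw":40,"slide":[-150,25.5,-50],"twist":0},{"jaw":40,"slide":[-150,25.5,-80],"twist":0},{"jaw":40,"slide":[-150,25.5,-80],"twist":0},{"jaw":40,"slide":[-150,25.5,-80],"twist":0}]';python3 -c "
from reg import *
st();c=cap('wrist',20);reg(c);c=cap('scene',20);crop(c,100,300,120,270,4,'s20')"
```

```text
clock: 42.32
position: [0.449, -0.3027, 0.1435]
tcp_rot: [0.456, -0.54, 0.541, -0.456]
wrist_force: [-0.4, 0.0, 0.0]
finger_gap: 0.0397
t 42.33 tcp [ 449.  -302.7  143.5] jawdir -99.68 ytool [ 0. -0. -1.] q [-0.64 -0.15  1.82  0.    1.46  1.1 ] F [-0.4  0.   0. ] gap 39.7
hi ((577.2, -325.9), (14.1, 20.6), 79.65) 1138 [ 0.5766 -0.3257  0.1231] [46. 47. 47.]
hi ((485.8, -310.4), (36.2, 103.9), 80.43) 4048 [ 0.4867 -0.3105  0.1186] [128. 133. 132.]
plate ((514.7, -315.1), (92.3, 174.6), 80.32) 18137 [ 0.5361 -0.3188  0.0814] [186. 191. 190.]
plate ((434.0, -283.8), (19.4, 23.4), 81.78) 257 [ 0.4278 -0.2822  0.0813] [195. 200. 201.]
plate ((423.2, -317.5), (19.8, 14.2), 85.04) 247 [ 0.4212 -0.3175  0.0812] [205. 212. 212.]
```

View pics/wrist_20.png

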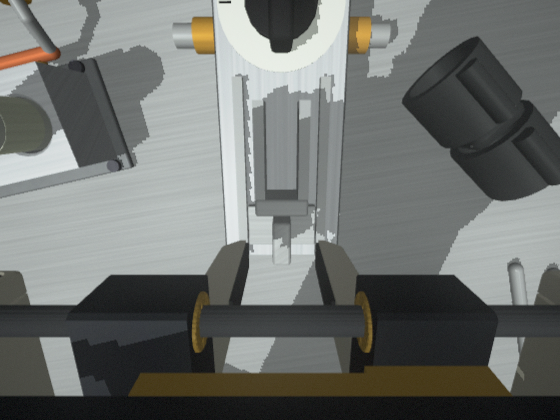

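View pics/s20.png

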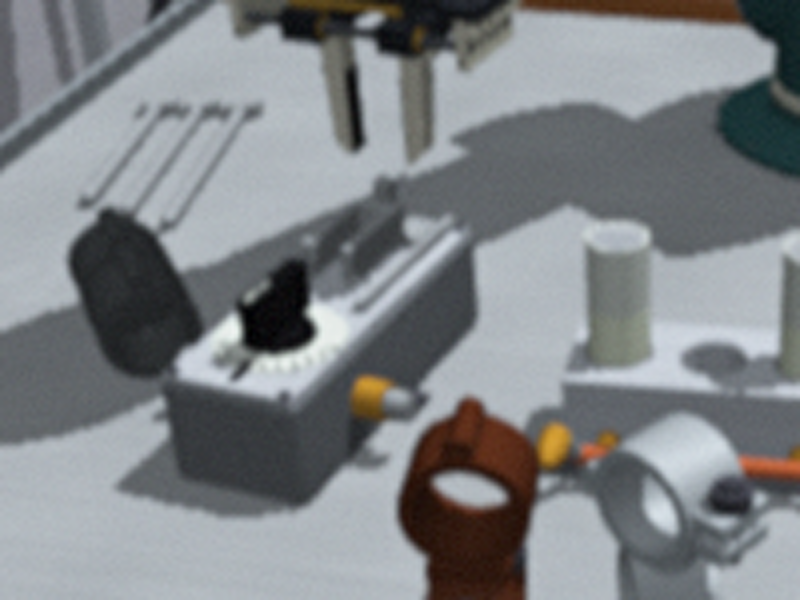

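```bash
python3 -m inch '[{"jaw":40,"slide":[-0.5,0.5,-30],"twist":0},{"jaw":40,"slide":[-0.5,0.5,-46],"twist":0},{"jaw":40,"slide":[-0.5,0.5,-46],"twist":0},{"jaw":40,"slide":[-0.5,0.5,-46],"twist":0}]' 15;python3 -c "
from h import *
st()";  python3 -m inch '[{"jaw":8,"slide":[0,0,0],"twist":0},{"jaw":8,"slide":[0,0,0],"twist":0},{"jaw":8,"slide":[0,0,0],"twist":0},{"jaw":8,"slide":[0,0,0],"twist":0},{"jaw":8,"slide":[0,0,0],"twist":0},{"jaw":8,"slide":[0,0,0],"twist":0}]' 15;python3 -c "
from h import *
st()"
```

```text
clock: 42.92
position: [0.4483, -0.3022, 0.0978]
tcp_rot: [0.456, -0.54, 0.541, -0.456]
wrist_force: [-0.0, 0.3, 0.7]
finger_gap: 0.04
t 42.92 tcp [ 448.3 -302.2   97.8] jawdir -99.69 ytool [ 0.001 -0.001 -1.   ] q [-0.64 -0.12  1.88  0.    1.39  1.1 ] F [-0.   0.3  0.7] gap 40.0
clock: 43.68
position: [0.4479, -0.3021, 0.0968]
tcp_rot: [0.456, -0.54, 0.541, -0.456]
wrist_force: [-2.5, -3.2, 2.1]
finger_gap: 0.0122
t 43.67 tcp [ 447.9 -302.1   96.8] jawdir -99.7 ytool [ 0. -0. -1.] q [-0.64 -0.12  1.88 -0.    1.38  1.1 ] F [-2.5 -3.2  2.1] gap 12.2
```

```bash
python3 -m inch '[{"jaw":8,"slide":[10,-1.7,0],"twist":0},{"jaw":8,"slide":[20,-3.3,0],"twist":0},{"jaw":8,"slide":[30,-5,0],"twist":0},{"jaw":8,"slide":[39.5,-6.6,0],"twist":0},{"jaw":8,"slide":[39.5,-6.6,0],"twist":0}]';python3 -c "
from h import *
st()"
```

```text
clock: 44.3
position: [0.4887, -0.309, 0.0968]
tcp_rot: [0.456, -0.54, 0.541, -0.456]
wrist_force: [-0.1, -6.1, 2.8]
finger_gap: 0.0118
t 44.3 tcp [ 488.7 -309.    96.8] jawdir -99.68 ytool [ 0.001 -0.001 -1.   ] q [-0.61 -0.04  1.8  -0.    1.38  1.13] F [-0.1 -6.1  2.8] gap 11.8
```

```bash
python3 -m inch '[{"jaw":8,"slide":[8,-2,0],"twist":0},{"jaw":8,"slide":[16,-3.3,0],"twist":0},{"jaw":8,"slide":[24,-4.7,0],"twist":0},{"jaw":8,"slide":[32,-6,0],"twist":0},{"jaw":8,"slide":[40,-7.3,0],"twist":0},{"jaw":8,"slide":[45,-8.2,0],"twist":0},{"jaw":8,"slide":[45,-8.2,0],"twist":0},{"jaw":8,"slide":[45,-8.2,0],"twist":0}]';python3 -c "
from h import *
st()"
```

```text
clock: 45.3
position: [0.5332, -0.3166, 0.0968]
tcp_rot: [0.456, -0.54, 0.54, -0.456]
wrist_force: [1.7, 0.1, 5.2]
finger_gap: 0.0119
t 45.3 tcp [ 533.2 -316.6   96.8] jawdir -99.67 ytool [ 0.001  0.    -1.   ] q [-0.58  0.06  1.71  0.    1.38  1.16] F [1.7 0.1 5.2] gap 11.9
```

```bash
python3 -m inch '[{"jaw":8,"slide":[2,-0.3,0],"twist":0},{"jaw":8,"slide":[3.5,-0.6,0],"twist":0},{"jaw":8,"slide":[4.5,-0.8,0],"twist":0},{"jaw":8,"slide":[4.5,-0.8,0],"twist":0}]';python3 -c "
from h import *
st()"
```

```text
clock: 45.8
position: [0.5356, -0.317, 0.0964]
tcp_rot: [-0.457, 0.542, -0.539, 0.455]
wrist_force: [-15.5, 5.3, 11.1]
finger_gap: 0.0119
t 45.8 tcp [ 535.6 -317.    96.4] jawdir -99.7 ytool [-0.004  0.002 -1.   ] q [-0.58  0.06  1.7  -0.    1.38  1.17] F [-15.5   5.3  11.1] gap 11.9
```

```bash
python3 -m inch '[{"jaw":8,"slide":[-1.5,0.3,0],"twist":0},{"jaw":36,"slide":[-1.5,0.3,0],"twist":0},{"jaw":36,"slide":[-1.5,0.3,0],"twist":0},{"jaw":36,"slide":[-1.5,0.3,0],"twist":0},{"jaw":36,"slide":[-1.5,0.3,60],"twist":0},{"jaw":36,"slide":[-1.5,0.3,120],"twist":0},{"jaw":36,"slide":[-1.5,0.3,130],"twist":0},{"jaw":36,"slide":[-1.5,0.3,130],"twist":0},{"jaw":36,"slide":[-1.5,0.3,130],"twist":0}]';python3 -c "
from reg import *
st();c=cap('wrist',21);reg(c);c=cap('scene',21);crop(c,100,300,120,270,4,'s21');tall(c)"
```

```text
clock: 46.92
position: [0.535, -0.317, 0.2247]
tcp_rot: [-0.456, 0.541, -0.54, 0.456]
wrist_force: [0.7, 1.0, -0.6]
finger_gap: 0.0359
t 46.92 tcp [ 535.  -317.   224.7] jawdir -99.69 ytool [-0.002  0.001 -1.   ] q [-0.58  0.    1.55  0.    1.59  1.16] F [ 0.7  1.  -0.6] gap 35.9
hi ((598.6, -329.5), (13.5, 64.0), 80.05) 1191 [ 0.5996 -0.3296  0.1239] [78. 81. 79.]
hi ((571.8, -324.7), (36.0, 104.5), 80.36) 2094 [ 0.5724 -0.3248  0.1187] [167. 172. 171.]
plate ((571.2, -324.6), (92.3, 180.8), 80.31) 8406 [ 0.6025 -0.3299  0.0816] [191. 196. 194.]
plate ((467.3, -307.0), (54.2, 97.8), 80.45) 3696 [ 0.4678 -0.3071  0.0812] [213. 218. 219.]
tall 127 uv 254 180 ray [ 561.4 -116.7  152. ] mean [ 560.7 -116.5  151.3] zmed 0.1516 [163. 170. 174.]
tall 128 uv 448 182 ray [476.7 362.6 152. ] mean [472.1 364.1 151. ] zmed 0.1518 [161. 167. 170.]
tall 132 uv 304 184 ray [556.2   7.1 152. ] mean [554.2   6.9 151.2] zmed 0.1516 [163. 170. 174.]
tall 131 uv 328 185 ray [552.4  68.  152. ] mean [551.8  67.8 151.1] zmed 0.1515 [163. 170. 173.]
tall 176 uv 422 208 ray [624.2 277.9 152. ] mean [621.9 278.5 151.1] zmed 0.1514 [169. 174. 175.]
tall 104 uv 215 226 ray [ 776.4 -150.6  152. ] mean [ 776.4 -148.7  151.8] zmed 0.1524 [78. 42. 28.]
```

View pics/wrist_21.png

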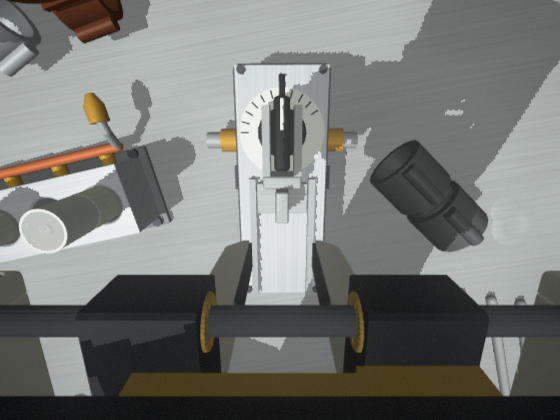

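View pics/s21.png

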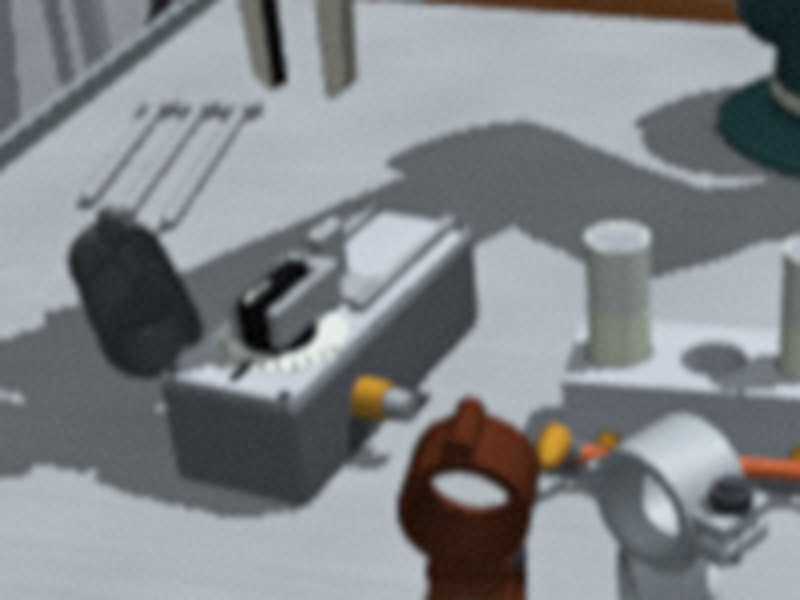

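```bash
python3 -m inch '[{"jaw":36,"slide":[-60,60,30],"twist":0},{"jaw":36,"slide":[-100,150,30],"twist":0},{"jaw":36,"slide":[-100,200,30],"twist":0},{"jaw":36,"slide":[-100,200,30],"twist":0},{"jaw":36,"slide":[-100,200,30],"twist":0},{"jaw":36,"slide":[-100,200,30],"twist":0}]';python3 -c "
from reg import *
st();c=cap('top',22);crop(c,320,450,170,290,5,'t22')
d=cap('scene',22)
def hi(c):
  P=pts(c)
  m=(P[...,2]>.112)&(P[...,2]<.135)&(abs(P[...,1]+.32)<.09)&(P[...,0]>.38)&(P[...,0]<.75)
  k=m; u=np.array([.986,-.166]); s=P[k][:,:2]@u*1000
  for q in clusters(P,m,12): s=P[q][:,:2]@u*1000; print(axes(P[q][:,:2]),q.sum(),np.percentile(s,[0,1,2,50,98,99,100]).round(1),c['p'][q].mean(0).round())
for f in ('top0','top_22','scene0','scene_22'): print(f);hi(load(f+'.npz'))
"
```

```text
clock: 47.78
position: [0.4354, -0.1175, 0.2561]
tcp_rot: [-0.456, 0.54, -0.54, 0.456]
wrist_force: [0.9, 0.1, 0.2]
finger_gap: 0.036
t 47.77 tcp [ 435.4 -117.5  256.1] jawdir -99.67 ytool [-0.001 -0.    -1.   ] q [-0.32 -0.39  1.84 -0.    1.7   1.42] F [0.9 0.1 0.2] gap 36.0
top0
((600.5, -327.1), (63.7, 16.4), 70.04) 106 [635.2 636.2 636.4 645.2 656.3 656.4 657.8] [67. 70. 68.]
((488.6, -302.7), (104.9, 36.0), 10.12) 135 [479.1 479.3 479.7 515.1 580.5 582.  583.4] [114. 119. 119.]
((510.6, -325.9), (8.0, 52.5), 79.27) 37 [531.3 532.5 533.7 557.3 582.8 583.2 583.7] [114. 119. 119.]
top_22
((598.7, -331.9), (25.5, 63.6), 80.64) 142 [613.7 614.2 614.6 644.4 675.8 676.2 677.2] [70. 74. 73.]
((614.7, -314.5), (6.5, 27.0), 77.11) 20 [644.9 645.4 646.  657.6 671.7 671.7 671.7] [ 97. 101. 100.]
((576.8, -308.7), (12.8, 44.6), 89.85) 33 [597.  597.3 597.6 616.4 640.2 641.4 642.7] [76. 80. 80.]
((543.8, -318.6), (16.8, 45.8), 65.42) 56 [567.  567.4 567.8 586.4 608.1 609.  610. ] [80. 84. 84.]
scene0
((487.3, -310.4), (38.5, 107.5), 80.04) 180 [478.3 479.9 480.4 520.6 584.8 585.4 585.7] [126. 132. 137.]
((602.0, -327.7), (65.2, 17.5), 74.06) 142 [638.2 638.7 639.3 651.3 657.6 657.9 659.8] [32. 34. 35.]
scene_22
((578.8, -325.1), (38.2, 112.0), 81.07) 301 [568.6 569.6 570.9 632.4 678.6 679.4 680.7] [65. 68. 70.]
```

View pics/t22.png

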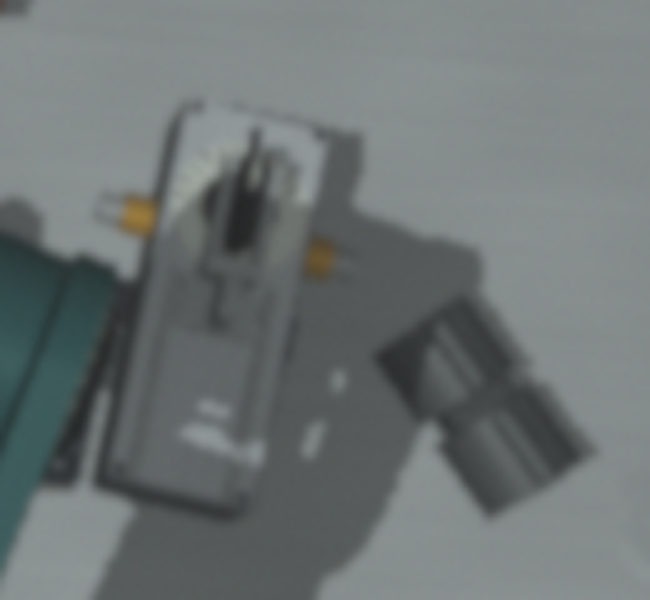

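```bash
python3 -m inch '[{"jaw":36,"slide":[60,-100,0],"twist":0},{"jaw":36,"slide":[100,-200,0],"twist":0},{"jaw":36,"slide":[100,-200,-30],"twist":0},{"jaw":36,"slide":[100,-200,-30],"twist":0},{"jaw":36,"slide":[100,-200,-30],"twist":0},{"jaw":36,"slide":[100,-200,-100],"twist":0},{"jaw":36,"slide":[100,-200,-150],"twist":0},{"jaw":36,"slide":[100,-200,-160],"twist":0},{"jaw":36,"slide":[100,-200,-160],"twist":0},{"jaw":8,"slide":[100,-200,-160],"twist":0},{"jaw":8,"slide":[100,-200,-160],"twist":0},{"jaw":8,"slide":[100,-200,-160],"twist":0},{"jaw":8,"slide":[100,-200,-160],"twist":0},{"jaw":8,"slide":[100,-200,-160],"twist":0},{"jaw":8,"slide":[100,-200,-160],"twist":0}]' 40;python3 -c "
from h import *
st()"
```

```text
clock: 49.75
position: [0.5358, -0.3171, 0.0978]
tcp_rot: [0.456, -0.54, 0.541, -0.456]
wrist_force: [-0.8, 3.7, 6.7]
finger_gap: 0.0117
t 49.75 tcp [ 535.8 -317.1   97.8] jawdir -99.68 ytool [ 0.001 -0.    -1.   ] q [-0.58  0.06  1.7   0.    1.38  1.16] F [-0.8  3.7  6.7] gap 11.7
```

```bash
python3 -m inch '[{"jaw":8,"slide":[1,-0.2,0],"twist":0},{"jaw":8,"slide":[2,-0.3,0],"twist":0},{"jaw":8,"slide":[2,-0.3,0],"twist":0}]';python3 -c "
from h import *
st()"; python3 -m inch '[{"jaw":8,"slide":[1,-0.2,0],"twist":0},{"jaw":8,"slide":[2,-0.3,0],"twist":0},{"jaw":8,"slide":[2,-0.3,0],"twist":0},{"jaw":8,"slide":[2,-0.3,0],"twist":0}]';python3 -c "
from h import *
st()"
```

```text
clock: 50.12
position: [0.5361, -0.3172, 0.0978]
tcp_rot: [-0.457, 0.541, -0.54, 0.455]
wrist_force: [-18.3, 7.7, 15.0]
finger_gap: 0.0117
t 50.12 tcp [ 536.1 -317.2   97.8] jawdir -99.7 ytool [-0.003  0.001 -1.   ] q [-0.57  0.06  1.7  -0.    1.39  1.17] F [-18.3   7.7  15. ] gap 11.7
clock: 50.62
position: [0.5367, -0.3173, 0.0977]
tcp_rot: [-0.457, 0.542, -0.539, 0.455]
wrist_force: [-31.9, 11.1, 21.1]
finger_gap: 0.0117
t 50.62 tcp [ 536.7 -317.3   97.7] jawdir -99.71 ytool [-0.006  0.002 -1.   ] q [-0.57  0.07  1.69 -0.    1.39  1.17] F [-31.9  11.1  21.1] gap 11.7
```

```bash
python3 -m inch '[{"jaw":8,"slide":[-1.5,0.2,0],"twist":0},{"jaw":8,"slide":[-3,0.5,0],"twist":0},{"jaw":8,"slide":[-3,0.5,0],"twist":0}]';python3 -c "
from h import *
st()"; python3 -m inch '[{"jaw":36,"slide":[0,0,0],"twist":0},{"jaw":36,"slide":[0,0,0],"twist":0},{"jaw":36,"slide":[0,0,0],"twist":0},{"jaw":36,"slide":[0,0,60],"twist":0},{"jaw":36,"slide":[0,0,120],"twist":0},{"jaw":36,"slide":[0,0,160],"twist":0},{"jaw":36,"slide":[-100,0,160],"twist":0},{"jaw":36,"slide":[-150,0,160],"twist":0},{"jaw":36,"slide":[-150,0,160],"twist":0},{"jaw":36,"slide":[-150,0,160],"twist":0},{"jaw":36,"slide":[-150,0,160],"twist":0}]';python3 -c "
from reg import *
st();c=cap('top',23);tall(c);crop(c,120,450,120,290,2.4,'t23');d=cap('scene',23);crop(d,100,520,120,320,1.9,'s23');tall(d)
w=cap('wrist',23);reg(w)"
```

```text
clock: 51.0
position: [0.5365, -0.3172, 0.0976]
tcp_rot: [0.456, -0.54, 0.541, -0.456]
wrist_force: [-2.4, 3.9, 7.4]
finger_gap: 0.0118
t 51.0 tcp [ 536.5 -317.2   97.6] jawdir -99.68 ytool [ 0.001 -0.    -1.   ] q [-0.58  0.06  1.7   0.    1.38  1.16] F [-2.4  3.9  7.4] gap 11.8
clock: 52.38
position: [0.3868, -0.3174, 0.2567]
tcp_rot: [0.456, -0.54, 0.541, -0.456]
wrist_force: [-0.2, 0.1, 0.5]
finger_gap: 0.0359
t 52.38 tcp [ 386.8 -317.4  256.7] jawdir -99.69 ytool [ 0. -0. -1.] q [-0.74 -0.28  1.75  0.    1.67  1.  ] F [-0.2  0.1  0.5] gap 35.9
tall 70 uv 316 148 ray [ 773.3 -150.1  152. ] mean [ 773.7 -147.9  153.1] zmed 0.1532 [78. 61. 54.]
tall 133 uv 171 186 ray [619.1 280.8 152. ] mean [620.1 280.4 152.7] zmed 0.1528 [141. 145. 139.]
tall 135 uv 238 214 ray [548.7  69.9 152. ] mean [548.8  70.6 153.1] zmed 0.153 [135. 141. 140.]
tall 133 uv 259 215 ray [550.6   8.3 152. ] mean [551.    8.6 152.7] zmed 0.1529 [133. 139. 138.]
tall 133 uv 300 215 ray [ 557.5 -115.   152. ] mean [ 557.5 -115.   152.4] zmed 0.1523 [134. 140. 140.]
tall 143 uv 136 233 ray [468.3 366.8 152. ] mean
[... 318 characters left out ...]
2] zmed 0.1516 [163. 170. 173.]
tall 132 uv 328 186 ray [555.   68.1 152. ] mean [552.2  68.  151.3] zmed 0.1517 [161. 167. 171.]
tall 173 uv 422 208 ray [624.2 277.9 152. ] mean [621.9 278.4 151.3] zmed 0.1517 [168. 173. 174.]
tall 107 uv 215 226 ray [ 776.4 -150.6  152. ] mean [ 776.4 -148.7  151.7] zmed 0.1519 [76. 41. 27.]
hi ((544.3, -319.9), (35.7, 49.9), 79.84) 1299 [ 0.5467 -0.3209  0.1213] [152. 157. 156.]
plate ((505.3, -280.6), (26.5, 162.6), 79.88) 1924 [ 0.5241 -0.2785  0.0813] [196. 202. 202.]
plate ((494.3, -345.0), (28.6, 162.5), 81.33) 2266 [ 0.5124 -0.3518  0.0813] [170. 176. 175.]
plate ((472.5, -307.7), (54.0, 110.2), 80.37) 4863 [ 0.4712 -0.3076  0.0813] [199. 206. 207.]
```

View pics/t23.png

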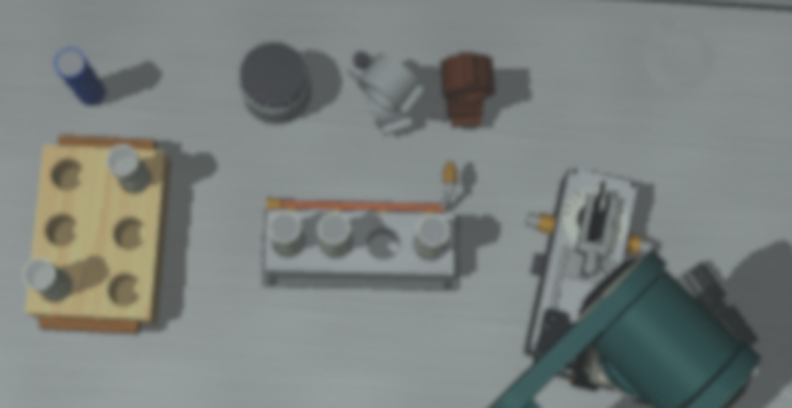

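View pics/s23.png

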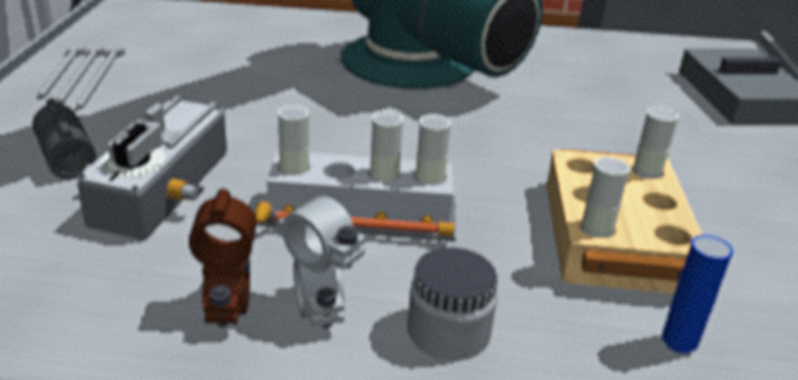

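View pics/wrist_23.png

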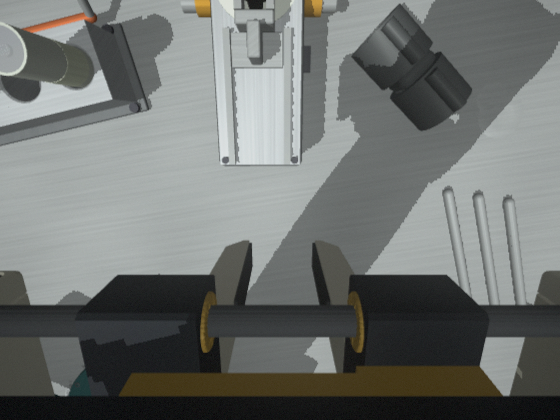

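```bash
python3 -c "
from cell import *
print(sign_off())"
```

```text
the job is handed in; nothing more can be done
None
```

The job is done in the order asked and handed in at about 52.5 s on the robot's clock, with the arm clear of everything.

- **Cartridges:** Both empties now stand upright in free carrier holes. The three full ones are home, nose down, in wells 0, 2 and 3. In the last pictures every top reads 151–153 mm above the shelf; a seated cartridge should read 152 mm. Well 1 stays free, since only three full cartridges were there.
- **Knob:** I turned it clockwise about 82° after all the cartridges were seated. In the wrist picture its pointer line lies on the bold set mark. The bar's measured angle is within about 0.5° of the regulator's axis.
- **Lock:** It slid on over the knob and hit a hard stop. I gripped it again and pushed to about 34 N along the slide to check; the arm crept just under 1 mm, with the tool visibly tilting under load. The measured travel disagrees slightly between sources: 88 mm from the top camera, 90 mm from the scene camera, 89 mm from the arm itself. All are within camera error of the 90 mm stroke, so I judged it home by the stop.
- **Rest of the scene:** The carrier was not knocked aside in any picture I took. The couplers, the canister and the blue tube were not touched. The largest wrist force I read was about 40 N in total, during that lock check.

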